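# Pack the power packs in the locking transit case

## Task

The black power packs on the rubber mat are to go out in the aluminium transit case: lift its hinged lid right back until it rests on its stop, pull up the red spring knob to free the yellow retaining cover and slide the cover fully open towards you, and lay every pack flat in a bay of its own. Then slide the cover fully shut so that the knob's pin snaps back down, and close the lid. Leave the coasters, the flask and the tape roll where they are.

Things in the scene. Friction and masses are not known exactly. Their poses are not given: they have to be found in the camera images.
- transit_case: aluminium transit case with black corners, 394 mm wide (its y), 155 deep (its x), 111 high shut; fixed. Origin: centre of its underside on the table; z up, -x its front (to the robot), +x its rear (hinge), +y its left seen from the robot. Base walls: rear and sides 66 mm high, front 56 mm. Four open bays side by side along y hold one pack each, its length along the case's x.
- lid (a joint): the case's lid, a 45 mm deep shell hinged along the rear upper edge of the base: 0 shut, 1.9 rad fully open, leaning back on its stop. It is damped: let go below about 1.3 rad it sinks shut, beyond about 1.5 rad it sinks back onto the stop.
- lid_hinge (a point): middle of the lid's hinge line: 77.5 mm behind the case's origin and 66 mm above the table; the line runs along the case's y.
- lid_bar (a point): middle of the lid's black bow handle: a round bar 12 mm thick (14 on its sleeve), 110 mm long, along the case's y, on two arms 45 mm out from the lid's front face. Lid shut: 122.5 mm ahead of the case's origin, 86 mm up, 38 mm of gap to the lid behind it. It swings on a 201 mm radius about lid_hinge and stands above the lid's edge when the lid is open.
- cover (a joint): flat yellow retaining cover over the bays (4 mm sheet, top 60 mm above the table): 0 shut, 0.122 m fully open. It slides out to the front (-x of the case) with about 2 N once the pin is out, and stays where it is left. Fully open, its rear edge stands 67 mm ahead of the case's origin, 9 mm clear of a pack centred in its bay.
- plunger (a joint): spring index plunger riding on the cover: 0 pin fully down in its hole (cover locked shut), 0.012 m knob pulled fully up. Pulling takes 6 to 9 N; the cover is free above about 0.009. Let go, the pin springs down: it rides at about 0.008 on the rail while the cover is away from shut and snaps to 0 when the cover is within 2 mm of shut.
- knob (a point): middle of the plunger's round red knob (30 mm across, 22 high, axis upright) at the right rear of the cover. Cover shut and pin down: 52 mm behind and 172 mm to the right of the case's origin (case x +0.052, y -0.172), 92 mm above the table. It moves with the cover. Below it: a 20 mm neck, and the cover's top 32 mm under this point.
- bay_1 (a point): centre of the floor of bay 1 of the case (1 leftmost, 4 rightmost), 16 mm above the table; axes as the case's. The bay is 139 mm long (x) and 64 mm wide (y), between low round-topped ribs 8 mm high and 12 mm wide; bays are 76 mm apart.
- bay_2 (a point): centre of the floor of bay 2 of the case (1 leftmost, 4 rightmost), 16 mm above the table; axes as the case's. The bay is 139 mm long (x) and 64 mm wide (y), between low round-topped ribs 8 mm high and 12 mm wide; bays are 76 mm apart.
- bay_3 (a point): centre of the floor of bay 3 of the case (1 leftmost, 4 rightmost), 16 mm above the table; axes as the case's. The bay is 139 mm long (x) and 64 mm wide (y), between low round-topped ribs 8 mm high and 12 mm wide; bays are 76 mm apart.
- bay_4 (a point): centre of the floor of bay 4 of the case (1 leftmost, 4 rightmost), 16 mm above the table; axes as the case's. The bay is 139 mm long (x) and 64 mm wide (y), between low round-topped ribs 8 mm high and 12 mm wide; bays are 76 mm apart.
- pack_a_mid (a point): a black power pack, 56 x 116 x 34 mm (its x, y, z), 0.2 to 0.42 kg, lying flat on the mat; the point is its centre, half-way up. Grasp it across the 56 mm. Absent in some runs.
- pack_b_mid (a point): a black power pack, 56 x 116 x 34 mm (its x, y, z), 0.2 to 0.42 kg, lying flat on the mat; the point is its centre, half-way up. Grasp it across the 56 mm. Absent in some runs.
- pack_c_mid (a point): a black power pack, 56 x 116 x 34 mm (its x, y, z), 0.2 to 0.42 kg, lying flat on the mat; the point is its centre, half-way up. Grasp it across the 56 mm. Absent in some runs.
- pack_d_mid (a point): a black power pack, 56 x 116 x 34 mm (its x, y, z), 0.2 to 0.42 kg, lying flat on the mat; the point is its centre, half-way up. Grasp it across the 56 mm. Absent in some runs.
- mat: blue-grey rubber mat on the table, 300 x 290 x 2 mm, on which the packs lie at the start; it does not move.
- coaster_pile: banded stack of green felt coasters, 97 x 98 x 42 mm; not to be disturbed. Origin: centre of its underside.
- flask: green drinking flask, 72 mm across, 250 mm tall; not to be disturbed. Origin: centre of its underside.
- tape: roll of masking tape lying flat, 100 mm across, 25 mm high; not to be disturbed. Origin: centre of its underside.

How it is judged:
By the outcome, as a careful person would: the job done as asked, in the order asked, and still so for the second after the job is handed in, with the robot touching nothing.
Of pack_a, pack_b, pack_c, pack_d only 2 to 4 are there at a start; the rules pass over those that are not, and their reading is None.
At some moment in a run one of pack_a, pack_b, pack_c, pack_d may be knocked a few centimetres aside while the robot is not near it.
Once in a run the grip may slacken for a moment while it holds something.
It also fails if it takes over 210 s, if anything falls off the work surface, if the arm or the gripper's body presses on something with over 40 N, if the wrist force passes 120 N, or if a joint passes its speed limit or range.

## Robot

A 6-joint arm with a two-finger parallel gripper is mounted at the origin on a cart in front of the work surface, level with it; the furniture and walls round the work are solid. World frame = base frame: x ahead of the robot, y to its left, z up, the work surface at z = 0. Lengths are in m, angles in rad, forces in N, time in s.
With the tool pointing down it reaches from about 0.375 to 0.75 m from the base axis. Payload 9 kg.
Tool frame: the origin (TCP) lies at the very end of the fingers, on their centre line; the grasp point (between the pads) lies 19 mm behind it (bot.tcp_to_grasp is the distance from the TCP to the grasp point, in m); z points along the fingers, x is the direction in which the jaws open and shut, and the axes are right-handed (so a half turn about z gives the same grasp; the last joint's range is limited). The gripper opens to 85 mm and grips with 20 to 120 N. Pads are 22 mm wide; open, the fingers measure 114 mm over their backs; the gripper's body (76 mm by 85 mm) begins 54 mm behind the grasp point. The pads swing forward as they close: fully open they stand 13 mm farther back than shut.
Start: joints at [-1.566, 0.104, 0.097, 1.564, 0, 1.353], TCP at [0.133, -0.585, 0.231] pointing down, gripper open.
Joint ranges: [-2.99, 2.99], [-0.84, 1.86], [-1.1, 1.16], [-1.84, 2.11], [-1.51, 1.56], [-3.14, 3.14]. Speed limits (rad/s): [2.22, 2.22, 2.57, 3.14, 3.14, 3.14].

## Interface

Orientations are given as a unit quaternion [w, x, y, z].
In Python, from station import bot gives the robot as it stands.
- The arm moves only by the tool jog_arm, never from a script. Its argument "commands" is a list of rows, each an object of numbers: "dx", "dy", "dz": the shift along the world's x, y, z in mm; "turn": the turn about the world's z in degrees. A call has 1 to 12 rows; each row is the pose to reach, as a shift and turn from the pose commanded when the call began; what a row does not reach only later rows make up. A row lasts 1/10 s, in which the tool goes at most 50 mm and 8.59 degrees, less where a joint would pass 70% of its speed; a pose out of reach is approached as far as the arm can. A call with a gripper value outside its range is refused whole. "jaw" is the closure, from 0 (fully open) to 1 (shut), set as the call begins (left out, the last holds). The fingers move at their own pace and stop on an object; the grip force is fixed at half the most. Time passes only in rows, so rows that repeat a pose let the fingers close. It gives the time, the measured TCP pose, the force and the opening at its end, in the units of the state.
- bot.get_obs(): the state, without advancing time (a new reading comes with each control period).
- bot.snapshot(name): name is "scene" or "side" or "wrist"; returns the picture (420x560x3 uint8, blue, green, red); there is no depth.
- bot.camera_params(name): a dict with "fx", "fy", "cx", "cy" (pixels), "T" (4x4, takes a point from camera to world coordinates). Camera axes: x right, y up, looking along -z (the intrinsics and any distortion apply to the point x, -y, -z); pixel columns grow to the right and rows downward; lengths in m; the calibration is good to about 2 mm. A picture is of the moment at which its call begins: read the wrist's pose just before it. camera_params takes no time and is no camera call; for the wrist camera it gives the pose at the moment of the call.
- bot.finish_job(): hands the job in, once; it reports no verdict.
The state is a dict: "clock": time; "q": joint angles; "qvel": joint speeds; "effort": joint torques, N m; "position": TCP position; "eef_rot": TCP orientation; "contact_force": force on the tool from outside, world axes, zero at the start; "moment": the same for the moment, N m; "finger_gap": finger opening in m.
Only numpy, scipy, OpenCV 4.12 (cv2) and the standard library are available. Lean on these libraries where they do the work, as an engineer would, in place of code of your own. Each camera call takes 0.05 s, during which the arm holds its last target.

## Working session

There is one attempt and no reset: what is moved stays moved. The work goes in short steps, Python scripts to look and compute and a tool call to move; the robot and the scene stay as the last step left them, time stands still between calls to the robot, and variables do not carry over. Pictures are saved under pics/ and viewed, and the job is handed in when it is done.

Besides the shell and the picture viewer there is one more tool, called after "Emit:" by a JSON object that holds its "op" and its "data", one argument or row to a line. jog_arm: Moves the arm, as the interface text tells. Its arguments: {"type":"object","properties":{"commands":{"type":"array","items":{"type":"object","properties":{"dx":{"type":"number"},"dy":{"type":"number"},"dz":{"type":"number"},"turn":{"type":"number"}}}},"jaw":{"type":"number"}},"required":["commands"]}

```bash
ls; mkdir -p pics; python3 - <<'E'
from station import bot
import cv2
o=bot.get_obs(); print(o)
for n in ["scene","side","wrist"]:
    p=bot.camera_params(n); print(n,p)
    cv2.imwrite(f"pics/{n}0.png",bot.snapshot(n))
print(bot.tcp_to_grasp)
E
```

```text
pics
{'clock': 0.0, 'q': array([-1.56567128e+00,  1.04679096e-01,  9.64540676e-02,  1.56391803e+00,
        2.48060909e-05,  1.35311248e+00]), 'qvel': array([ 0.00159694,  0.00078185, -0.00103868, -0.00010882, -0.00056575,
        0.00019816]), 'effort': array([-6.00915773e-04, -5.56922865e+01,  5.03655267e+01,  1.68762216e-02,
       -3.77952811e-04,  2.76799042e-06]), 'position': array([ 0.13260643, -0.58481066,  0.2305258 ]), 'eef_rot': array([-5.31752970e-04,  7.81335196e-01, -6.24111255e-01, -4.13293985e-04]), 'contact_force': array([0.57654914, 0.23754191, 0.12410824]), 'moment': array([-0.01910268, -0.03256475, -0.02385508]), 'finger_gap': 0.08537140706615896}
scene {'fx': 451.19507650336743, 'fy': 451.19507650336743, 'cx': 286.59699069417485, 'cy': 209.28701339176683, 'T': array([[-0.48944301,  0.61347954, -0.61974865, -0.4593245 ],
       [-0.87202165, -0.34829404,  0.34390334,  0.59998746],
       [-0.0048771 ,  0.70875533,  0.70543752,  1.18146547],
       [ 0.        ,  0.        ,  0.        ,  1.        ]])}
side {'fx': 411.75395917638815, 'fy': 411.75395917638815, 'cx': 282.0474915401271, 'cy': 208.9574196055996, 'T': array([[-0.99767064,  0.03593962, -0.05797958,  0.4225199 ],
       [-0.06763588, -0.63168648,  0.77226782,  1.02610589],
       [-0.0088699 ,  0.77439043,  0.63264586,  0.87542279],
       [ 0.        ,  0.        ,  0.        ,  1.        ]])}
wrist {'fx': 298.37773774706807, 'fy': 298.37773774706807, 'cx': 275.96214341980993, 'cy': 209.07764855891338, 'T': array([[ 2.21065533e-01,  9.27155042e-01,  3.02512079e-01,
         2.09822084e-01],
       [-9.75258931e-01,  2.10092417e-01,  6.87836739e-02,
        -5.66772171e-01],
       [ 2.17636240e-04, -3.10233306e-01,  9.50660427e-01,
         3.73304200e-01],
       [ 0.00000000e+00,  0.00000000e+00,  0.00000000e+00,
         1.00000000e+00]])}
0.0187
```

View pics/scene0.png

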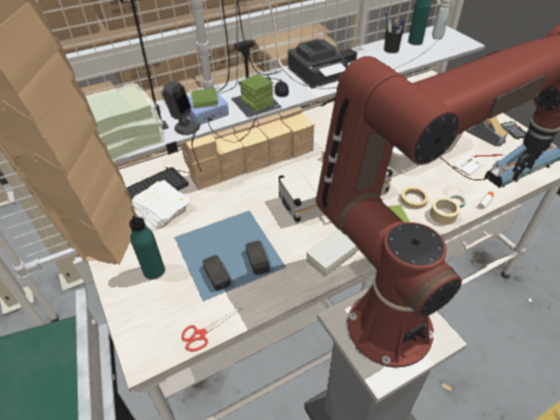

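View pics/side0.png

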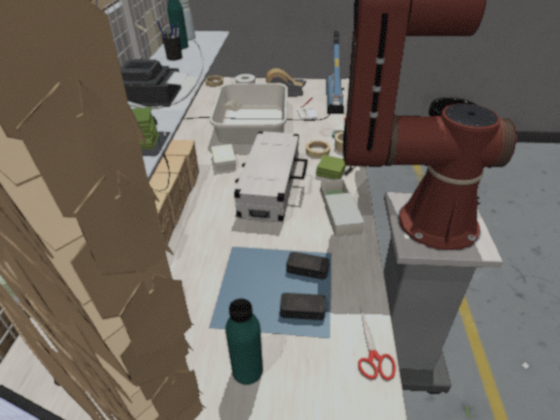

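View pics/wrist0.png

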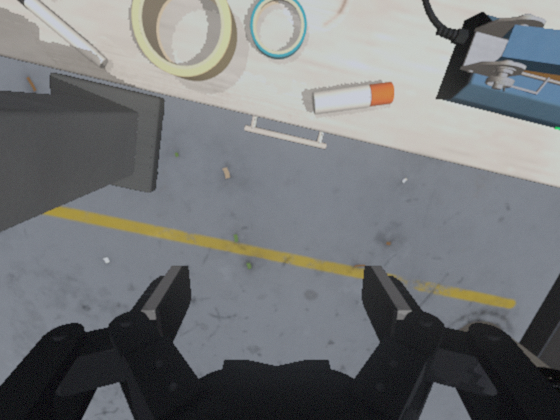

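```bash
cat > h.py <<'E'
import numpy as np, cv2
from station import bot
def ray(p,u,v):
    d=np.array([(u-p['cx'])/p['fx'],-(v-p['cy'])/p['fy'],-1.0]); T=p['T']
    return T[:3,3],T[:3,:3]@d
def atz(p,u,v,z):
    o,d=ray(p,u,v); return o+d*(z-o[2])/d[2]
def proj(p,X):
    X=np.atleast_2d(X); T=p['T']; c=(X-T[:3,3])@T[:3,:3]
    return np.stack([p['cx']+p['fx']*c[:,0]/-c[:,2], p['cy']-p['fy']*c[:,1]/-c[:,2]],1)
def crop(img,x0,y0,x1,y1,s,name):
    cv2.imwrite(name,cv2.resize(img[y0:y1,x0:x1],None,fx=s,fy=s,interpolation=cv2.INTER_CUBIC))
E
python3 - <<'E'
from h import *
i=cv2.imread('pics/side0.png'); crop(i,220,120,360,230,5,'pics/s_case.png'); crop(i,210,240,350,340,5,'pics/s_mat.png')
i=cv2.imread('pics/scene0.png'); crop(i,170,200,300,300,5,'pics/c_mat.png')
E
```

```text
(no output)
```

View pics/s_case.png

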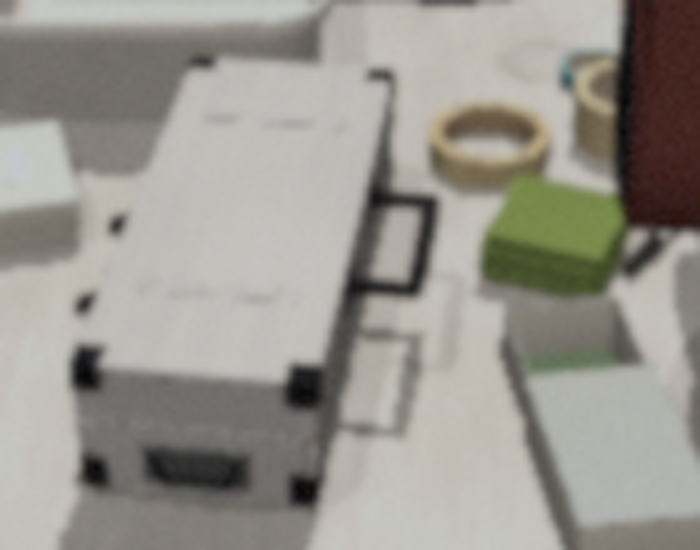

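View pics/s_mat.png

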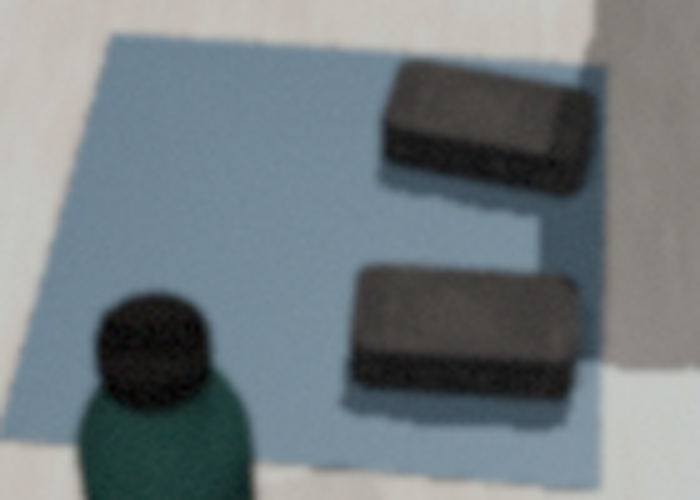

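View pics/c_mat.png

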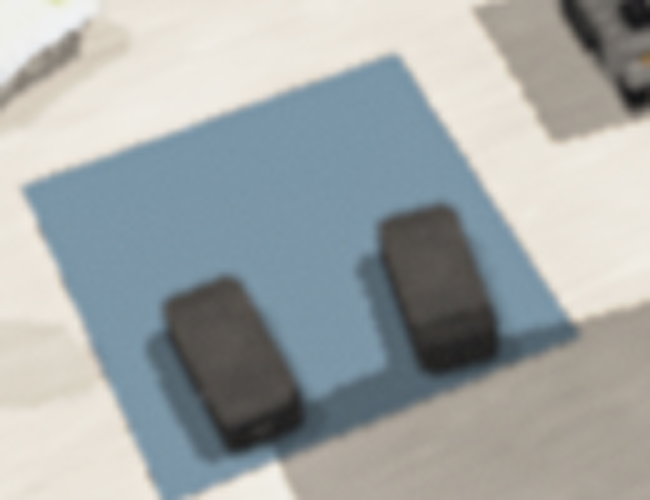

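```bash
python3 - <<'E'
from h import *
p=bot.camera_params('side')
f=lambda u,v,z:atz(p,220+u/5,120+v/5,z).round(4)
for n,u,v,z in [('RR',192,60,.111),('FR',392,72,.111),('RL',76,356,.111),('FL',320,370,.111),('FLb',316,500,0),('RLb',82,484,0),('bar1',436,200,.086),('bar2',416,292,.086)]: print(n,f(u,v,z))
g=lambda u,v,z:atz(p,210+u/5,240+v/5,z).round(4)
for n,u,v in [('a1',405,60),('a2',598,93),('a3',575,150),('a4',385,125),('b1',358,265),('b2',578,275),('b3',577,358),('b4',352,350)]: print(n,g(u,v,.036))
for u,v in [(110,35),(605,65),(600,488),(3,440)]: print('mat',g(u,v,.002))
s=bot.camera_params('scene')
k=lambda u,v,z:atz(s,170+u/5,200+v/5,z).round(4)
for n,u,v in [('b1',165,300),('b2',230,275),('b3',302,400),('b4',230,435),('a1',380,222),('a2',455,205),('a3',497,325),('a4',425,350)]: print('sc',n,k(u,v,.036))
E
```

```text
RR [ 0.6139 -0.3642  0.111 ]
FR [ 0.4611 -0.3535  0.111 ]
RL [0.6436 0.0143 0.111 ]
FL [0.4915 0.0202 0.111 ]
FLb [0.4952 0.0139 0.    ]
RLb [0.6499 0.0067 0.    ]
bar1 [ 0.4244 -0.2161  0.086 ]
bar2 [ 0.4354 -0.102   0.086 ]
a1 [0.4608 0.1938 0.036 ]
a2 [0.3514 0.2134 0.036 ]
a3 [0.3648 0.257  0.036 ]
a4 [0.4692 0.2447 0.036 ]
b1 [0.4774 0.3432 0.036 ]
b2 [0.3644 0.3429 0.036 ]
b3 [0.3656 0.3946 0.036 ]
b4 [0.4768 0.3965 0.036 ]
mat [0.6411 0.1495 0.002 ]
mat [0.3439 0.1573 0.002 ]
mat [0.3533 0.4448 0.002 ]
mat [0.648  0.4357 0.002 ]
sc b1 [0.4777 0.3908 0.036 ]
sc b2 [0.4762 0.346  0.036 ]
sc b3 [0.3614 0.3463 0.036 ]
sc b4 [0.359  0.3957 0.036 ]
sc a1 [0.469  0.2408 0.036 ]
sc a2 [0.4577 0.1904 0.036 ]
sc a3 [0.3536 0.2132 0.036 ]
sc a4 [0.3585 0.2623 0.036 ]
```

Emit:
{"op": "jog_arm", "data": {
  "commands": [
    {"dz": 50},
    {"dz": 100},
    {"dx": 297, "dy": 365, "dz": 100, "turn": 72},
    {"dx": 297, "dy": 365, "dz": 100, "turn": 72},
    {"dx": 297, "dy": 365, "dz": 100, "turn": 72},
    {"dx": 297, "dy": 365, "dz": 100, "turn": 72},
    {"dx": 297, "dy": 365, "dz": 100, "turn": 72},
    {"dx": 297, "dy": 365, "dz": 100, "turn": 72},
    {"dx": 297, "dy": 365, "dz": 100, "turn": 72},
    {"dx": 297, "dy": 365, "dz": 100, "turn": 72},
    {"dx": 297, "dy": 365, "dz": 100, "turn": 72},
    {"dx": 297, "dy": 365, "dz": 100, "turn": 72}
  ]
}}

```text
invalid input
```

Emit:
{"op": "jog_arm", "data": {
  "commands": [
    {"turn": 1},
    {"turn": 1},
    {"turn": 1}
  ]
}}

```text
invalid input
```

```bash
python3 - <<'E'
from h import *
import json
p=bot.camera_params('wrist'); cv2.imwrite('pics/w1.png',bot.snapshot('wrist')); np.save('pics/w1.npy',p,allow_pickle=True)
o=bot.get_obs(); print(o['position'],o['eef_rot'],o['q'],o['clock'],p['T'].round(3))
cv2.imwrite('pics/side1.png',bot.snapshot('side'))
E
```

```text
[ 0.13256144 -0.58496228  0.23082613] [-3.18252228e-04  7.81322295e-01 -6.24127631e-01 -2.63599349e-04] [-1.56573116e+00  1.04486967e-01  9.67953395e-02  1.56393112e+00
 -1.04662851e-05  1.35309432e+00] 0.2 [[ 0.221  0.927  0.303  0.21 ]
 [-0.975  0.21   0.069 -0.567]
 [ 0.    -0.31   0.951  0.373]
 [ 0.     0.     0.     1.   ]]
```

View pics/w1.png

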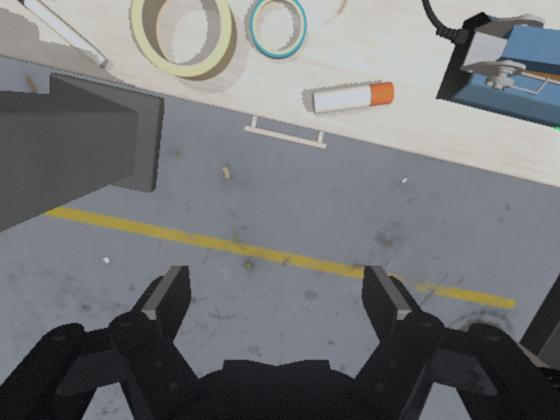

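View pics/side1.png

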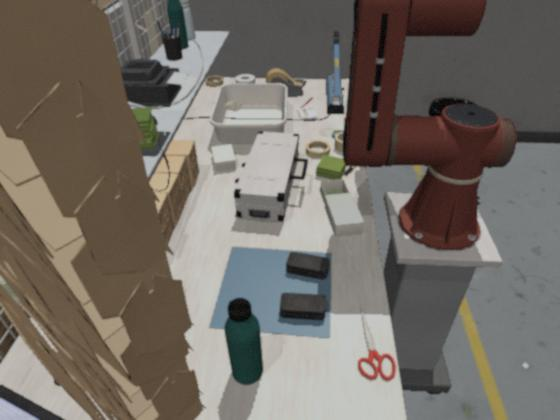

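Emit:
{"op": "jog_arm", "data": {
  "commands": [
    {"dx": 0, "dy": 0, "dz": 50, "turn": 0},
    {"dx": 0, "dy": 0, "dz": 100, "turn": 0}
  ]
}}

```text
clock: 0.45
position: [0.1326, -0.5838, 0.3304]
eef_rot: [-0.002, 0.781, -0.624, -0.001]
contact_force: [0.3, -0.6, 1.4]
finger_gap: 0.0854
```

Emit:
{"op": "jog_arm", "data": {
  "commands": [
    {"dx": 45, "dy": 30, "dz": 0, "turn": 8},
    {"dx": 297, "dy": 365, "dz": 0, "turn": 72},
    {"dx": 297, "dy": 365, "dz": 0, "turn": 72},
    {"dx": 297, "dy": 365, "dz": 0, "turn": 72},
    {"dx": 297, "dy": 365, "dz": 0, "turn": 72},
    {"dx": 297, "dy": 365, "dz": 0, "turn": 72},
    {"dx": 297, "dy": 365, "dz": 0, "turn": 72},
    {"dx": 297, "dy": 365, "dz": 0, "turn": 72},
    {"dx": 297, "dy": 365, "dz": 0, "turn": 72},
    {"dx": 297, "dy": 365, "dz": 0, "turn": 72},
    {"dx": 297, "dy": 365, "dz": 0, "turn": 72},
    {"dx": 297, "dy": 365, "dz": 0, "turn": 72}
  ]
}}

```text
clock: 1.65
position: [0.4297, -0.22, 0.3313]
eef_rot: [0.0, 0.999, -0.045, -0.0]
contact_force: [-0.5, 0.8, -0.2]
finger_gap: 0.0854
```

```bash
python3 - <<'E'
from h import *
p=bot.camera_params('wrist'); cv2.imwrite('pics/w1.png',bot.snapshot('wrist')); np.save('pics/w1.npy',p,allow_pickle=True)
o=bot.get_obs(); print(o['position'],o['eef_rot'],o['q'],o['clock'],p['T'].round(3))
cv2.imwrite('pics/side1.png',bot.snapshot('side'))
E
```

```text
[ 0.42933244 -0.22058183  0.33124227] [ 1.01401652e-04  9.98956197e-01 -4.56781716e-02 -1.02138991e-04] [-7.46257411e-01 -2.01812369e-01 -1.55059763e-02  1.75712815e+00
 -2.86726383e-04  9.15927062e-01] 1.7 [[ 0.996  0.085  0.028  0.436]
 [-0.09   0.946  0.311 -0.14 ]
 [ 0.    -0.312  0.95   0.474]
 [ 0.     0.     0.     1.   ]]
```

View pics/w1.png

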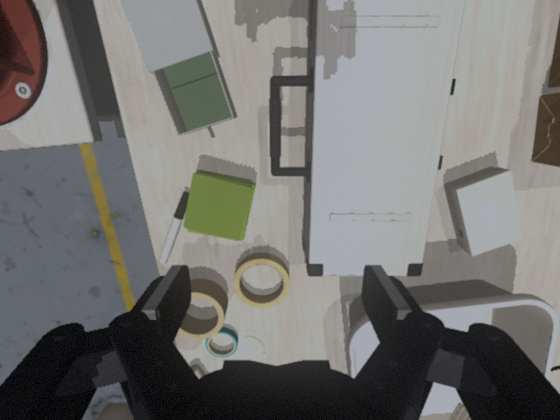

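View pics/side1.png

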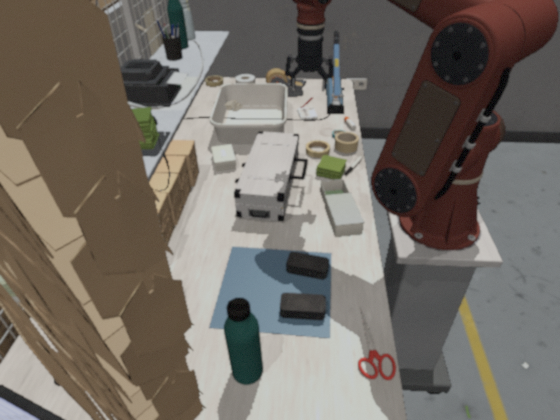

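```bash
python3 - <<'E'
from h import *
s=bot.camera_params('side'); print(proj(s,[[.43,-.22,.33],[.43,-.22,.45]]).round(1))
p=np.load('pics/w1.npy',allow_pickle=True).item()
for n,u,v,z in [('FR',309,275,.111),('RR',421,275,.111),('bar end L',276,78,.086),('bar end R',276,172,.086),('coast',220,205,.042),('tape',262,280,.025)]: print(n,atz(p,u,v,z).round(4))
crop(cv2.imread('pics/w1.png'),180,0,480,300,2.6,'pics/w1c.png')
E
```

```text
[[307.8  94. ]
 [309.   55.9]]
FR [ 0.4626 -0.3581  0.111 ]
RR [ 0.6166 -0.372   0.111 ]
bar end L [ 0.4399 -0.1025  0.086 ]
bar end R [ 0.4297 -0.2157  0.086 ]
coast [ 0.3398 -0.2671  0.042 ]
tape [ 0.3879 -0.4123  0.025 ]
```

View pics/w1c.png

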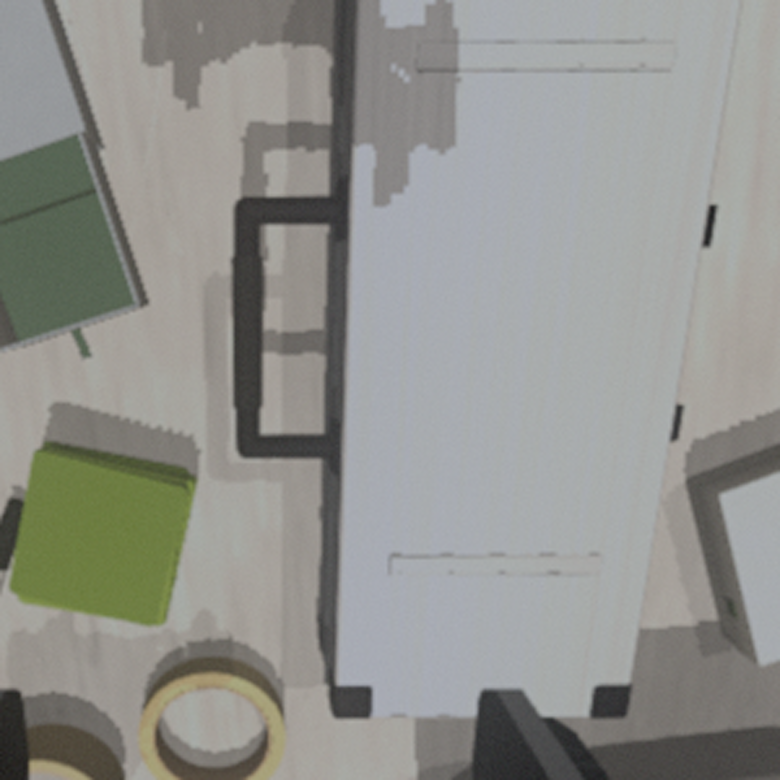

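Emit:
{"op": "jog_arm", "data": {
  "commands": [
    {"dx": 5, "dy": 45, "dz": 0, "turn": 0},
    {"dx": 5, "dy": 61, "dz": -40, "turn": 0},
    {"dx": 5, "dy": 61, "dz": -90, "turn": 0},
    {"dx": 5, "dy": 61, "dz": -140, "turn": 0},
    {"dx": 5, "dy": 61, "dz": -190, "turn": 0},
    {"dx": 5, "dy": 61, "dz": -215, "turn": 0},
    {"dx": 5, "dy": 61, "dz": -215, "turn": 0},
    {"dx": 5, "dy": 61, "dz": -215, "turn": 0}
  ],
  "jaw": 0.53
}}

```text
clock: 2.55
position: [0.4344, -0.1601, 0.1172]
eef_rot: [0.0, 0.999, -0.046, 0.0]
contact_force: [-0.3, -0.8, 0.4]
finger_gap: 0.0401
```

```bash
python3 - <<'E'
from h import *
p=bot.camera_params('wrist'); i=bot.snapshot('wrist'); o=bot.get_obs(); print(o['position'],o['finger_gap'],o['q'])
cv2.imwrite('pics/w2.png',i)
crop(bot.snapshot('side'),220,60,400,230,4,'pics/s2.png')
print(proj(p,[[.4348,-.159,.086]]))
E
```

```text
[ 0.43510778 -0.16037499  0.11824737] 0.040129142560591774 [-6.36374394e-01 -3.17478889e-01 -5.02060442e-01  1.38395589e+00
 -1.69799944e-05  1.02701095e+00]
[[277.06760119 242.08704239]]
```

View pics/w2.png

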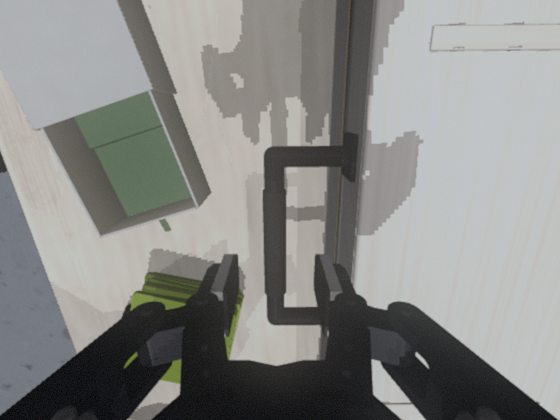

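View pics/s2.png

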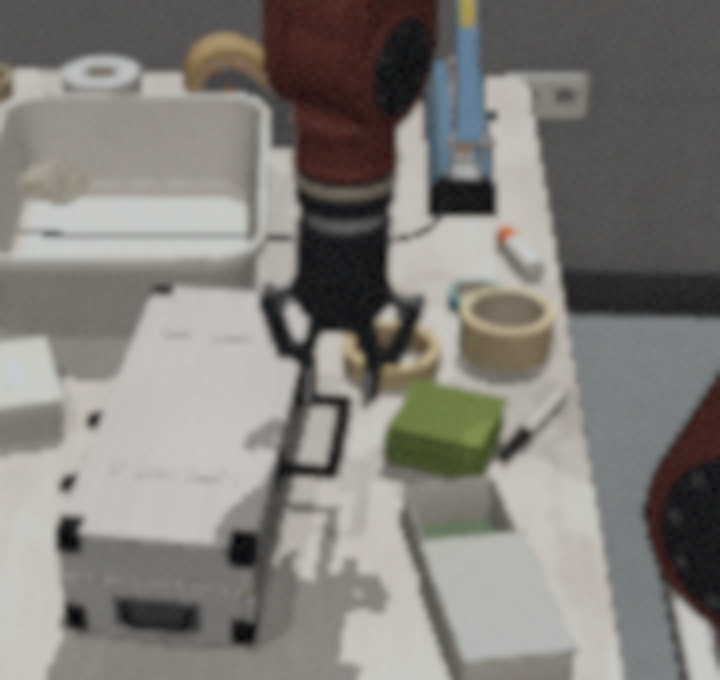

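Emit:
{"op": "jog_arm", "data": {
  "commands": [
    {"dx": 0, "dy": 0, "dz": -20, "turn": 0},
    {"dx": 0, "dy": 0, "dz": -40, "turn": 0},
    {"dx": 0, "dy": 0, "dz": -49, "turn": 0},
    {"dx": 0, "dy": 0, "dz": -49, "turn": 0}
  ]
}}

```text
clock: 3.05
position: [0.4346, -0.1593, 0.0675]
eef_rot: [-0.0, 0.999, -0.046, -0.0]
contact_force: [-0.4, 0.2, -0.1]
finger_gap: 0.0406
```

Emit:
{"op": "jog_arm", "data": {
  "commands": [
    {"dx": 0, "dy": 0, "dz": 0, "turn": 0},
    {"dx": 0, "dy": 0, "dz": 0, "turn": 0},
    {"dx": 0, "dy": 0, "dz": 0, "turn": 0},
    {"dx": 0, "dy": 0, "dz": 0, "turn": 0},
    {"dx": 0, "dy": 0, "dz": 0, "turn": 0}
  ],
  "jaw": 1.0
}}

```text
clock: 3.55
position: [0.4336, -0.1596, 0.0688]
eef_rot: [0.001, 0.999, -0.046, -0.001]
contact_force: [-12.5, 0.9, 11.3]
finger_gap: 0.0101
```

```bash
python3 - <<'E'
import numpy as np
p0=.0997
for t in np.arange(.1,1.95,.1):
    s=201*(np.cos(p0)-np.cos(p0+t)); z=201*(np.sin(p0+t)-np.sin(p0))
    print(round(t,2),round(s*.9963,1),round(-s*.0865,1),round(z,1))
E
```

```text
0.1 3.0 -0.3 19.9
0.2 7.9 -0.7 39.3
0.3 14.8 -1.3 58.2
0.4 23.5 -2.0 76.3
0.5 33.9 -2.9 93.4
0.6 46.1 -4.0 109.4
0.7 59.7 -5.2 124.1
0.8 74.7 -6.5 137.4
0.9 91.0 -7.9 149.1
1.0 108.4 -9.4 159.1
1.1 126.6 -11.0 167.3
1.2 145.6 -12.6 173.7
1.3 165.2 -14.3 178.1
1.4 185.0 -16.1 180.5
1.5 205.0 -17.8 180.9
1.6 225.0 -19.5 179.3
1.7 244.7 -21.2 175.8
1.8 263.9 -22.9 170.2
1.9 282.5 -24.5 162.8
```

Emit:
{"op": "jog_arm", "data": {
  "commands": [
    {"dx": 1, "dy": 0, "dz": 10, "turn": 0},
    {"dx": 3, "dy": 0, "dz": 20, "turn": 0},
    {"dx": 5.5, "dy": -0.5, "dz": 30, "turn": 0},
    {"dx": 8, "dy": -0.7, "dz": 39, "turn": 0},
    {"dx": 11, "dy": -1, "dz": 49, "turn": 0},
    {"dx": 15, "dy": -1.3, "dz": 58, "turn": 0}
  ]
}}

```text
clock: 4.15
position: [0.4471, -0.1607, 0.1256]
eef_rot: [0.001, 0.999, -0.046, -0.003]
contact_force: [-16.9, -3.1, 2.0]
finger_gap: 0.0097
```

Emit:
{"op": "jog_arm", "data": {
  "commands": [
    {"dx": 4, "dy": -0.3, "dz": 9, "turn": 0},
    {"dx": 8.5, "dy": -0.7, "dz": 18, "turn": 0},
    {"dx": 19, "dy": -1.6, "dz": 35, "turn": 0},
    {"dx": 31, "dy": -2.7, "dz": 51, "turn": 0},
    {"dx": 45, "dy": -4, "dz": 66, "turn": 0},
    {"dx": 60, "dy": -5, "dz": 79, "turn": 0},
    {"dx": 76, "dy": -6.5, "dz": 91, "turn": 0},
    {"dx": 93, "dy": -8, "dz": 101, "turn": 0}
  ]
}}

```text
clock: 4.95
position: [0.5416, -0.1688, 0.2307]
eef_rot: [0.001, 0.999, -0.046, -0.0]
contact_force: [-10.5, -0.3, 9.4]
finger_gap: 0.0094
```

```bash
python3 - <<'E'
from h import *
cv2.imwrite('pics/w3.png',bot.snapshot('wrist'))
cv2.imwrite('pics/s3.png',bot.snapshot('side'))
print(bot.get_obs()['contact_force'])
E
```

```text
[-11.72513539   2.71864978  24.2096407 ]
```

View pics/w3.png

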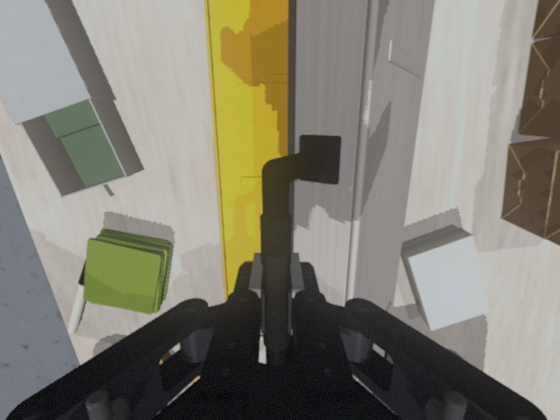

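View pics/s3.png

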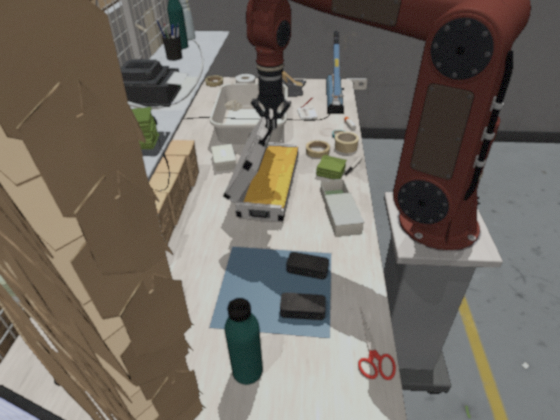

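Emit:
{"op": "jog_arm", "data": {
  "commands": [
    {"dx": 9, "dy": -0.8, "dz": 4, "turn": 0},
    {"dx": 18, "dy": -1.6, "dz": 8, "turn": 0},
    {"dx": 37, "dy": -3.2, "dz": 14.5, "turn": 0},
    {"dx": 57, "dy": -5, "dz": 19, "turn": 0},
    {"dx": 77, "dy": -6.7, "dz": 21.5, "turn": 0},
    {"dx": 97, "dy": -8.4, "dz": 22, "turn": 0},
    {"dx": 117, "dy": -10, "dz": 20, "turn": 0},
    {"dx": 136, "dy": -12, "dz": 17, "turn": 0},
    {"dx": 155, "dy": -13.5, "dz": 11, "turn": 0},
    {"dx": 165, "dy": -14, "dz": 8, "turn": 0},
    {"dx": 171, "dy": -15, "dz": 5, "turn": 0}
  ]
}}

```text
clock: 6.15
position: [0.7148, -0.1835, 0.2328]
eef_rot: [0.0, 0.999, -0.045, 0.001]
contact_force: [-0.2, 2.7, 7.0]
finger_gap: 0.0098
```

```bash
python3 - <<'E'
from h import *
cv2.imwrite('pics/s4.png',bot.snapshot('side'))
o=bot.get_obs();print(o['contact_force'],o['position'],o['q'])
E
```

```text
[4.60843767 0.67073599 3.43452359] [ 0.7152624  -0.18351018  0.23205947] [-4.27857345e-01  5.68429733e-01  6.56360186e-01  1.65628623e+00
  6.93311200e-04  1.23374097e+00]
```

View pics/s4.png

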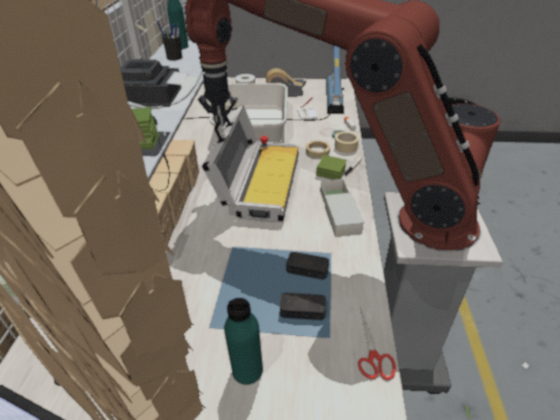

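Emit:
{"op": "jog_arm", "data": {
  "commands": [
    {"dx": 0, "dy": 0, "dz": 0, "turn": 0},
    {"dx": 0, "dy": 0, "dz": 0, "turn": 0},
    {"dx": 0, "dy": 0, "dz": 20, "turn": 0},
    {"dx": 0, "dy": 0, "dz": 60, "turn": 0},
    {"dx": 0, "dy": 0, "dz": 90, "turn": 0},
    {"dx": -40, "dy": -25, "dz": 90, "turn": 8},
    {"dx": -80, "dy": -50, "dz": 90, "turn": 16},
    {"dx": -120, "dy": -80, "dz": 90, "turn": 24},
    {"dx": -160, "dy": -110, "dz": 90, "turn": 32},
    {"dx": -170, "dy": -140, "dz": 70, "turn": 40},
    {"dx": -170, "dy": -163, "dz": 50, "turn": 48},
    {"dx": -170, "dy": -163, "dz": 30, "turn": 56}
  ],
  "jaw": 0.5
}}

```text
clock: 7.4
position: [0.542, -0.3495, 0.2607]
eef_rot: [0.0, 0.903, 0.43, -0.0]
contact_force: [-0.1, 0.4, 1.2]
finger_gap: 0.0429
```

Emit:
{"op": "jog_arm", "data": {
  "commands": [
    {"dx": 0, "dy": 0, "dz": 0, "turn": 8},
    {"dx": 0, "dy": 0, "dz": 0, "turn": 16},
    {"dx": 0, "dy": 0, "dz": 0, "turn": 24},
    {"dx": 0, "dy": 0, "dz": 0, "turn": 32},
    {"dx": 0, "dy": 0, "dz": 0, "turn": 34},
    {"dx": 0, "dy": 0, "dz": 0, "turn": 34}
  ]
}}

```text
clock: 8.0
position: [0.5432, -0.3464, 0.2617]
eef_rot: [0.0, 0.739, 0.674, -0.0]
contact_force: [-0.5, -0.6, -0.6]
finger_gap: 0.0429
```

```bash
python3 - <<'E'
from h import *
p=bot.camera_params('wrist'); cv2.imwrite('pics/w5.png',bot.snapshot('wrist')); np.save('pics/w5.npy',p,allow_pickle=True)
cv2.imwrite('pics/s5.png',bot.snapshot('side'))
o=bot.get_obs();print(o['clock'],o['position'],o['q'],proj(p,[[.593,-.346,.103],[.556,-.17,.06]]))
E
```

```text
8.1 [ 0.54334103 -0.34641062  0.26158464] [-7.70094872e-01  2.54142077e-01  3.18869514e-01  1.63542420e+00
  2.25521345e-05 -6.77180518e-01] [[280.25870631 236.14541009]
 [426.17731476 180.26712183]]
```

View pics/w5.png

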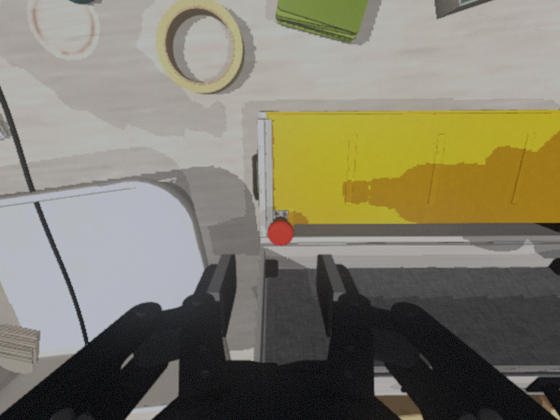

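View pics/s5.png

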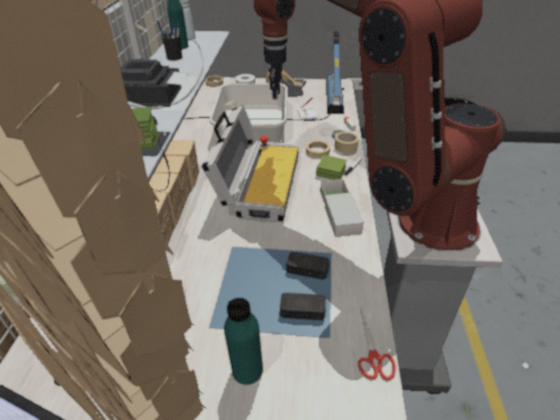

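```bash
python3 - <<'E'
from h import *
p=np.load('pics/w5.npy',allow_pickle=True).item()
i=cv2.imread('pics/w5.png').astype(int)
m=((i[...,2]>150)&(i[...,1]<70)&(i[...,0]<70)); ys,xs=np.nonzero(m); print(xs.min(),xs.max(),ys.min(),ys.max())
print(atz(p,(xs.min()+xs.max())/2,(ys.min()+ys.max())/2,.1))
print([atz(p,u,v,.06) for u,v in [(276,112),(540,112),(276,224),(540,224)]])
crop(i.astype(np.uint8),240,90,380,260,5,'pics/w5c.png')
E
```

```text
268 292 222 244
[ 0.59051952 -0.3460339   0.1       ]
[array([ 0.46389336, -0.33894894,  0.06      ]), array([ 0.49022549, -0.05077169,  0.06      ]), array([ 0.59480772, -0.35090624,  0.06      ]), array([ 0.62423494, -0.02683843,  0.06      ])]
```

View pics/w5c.png

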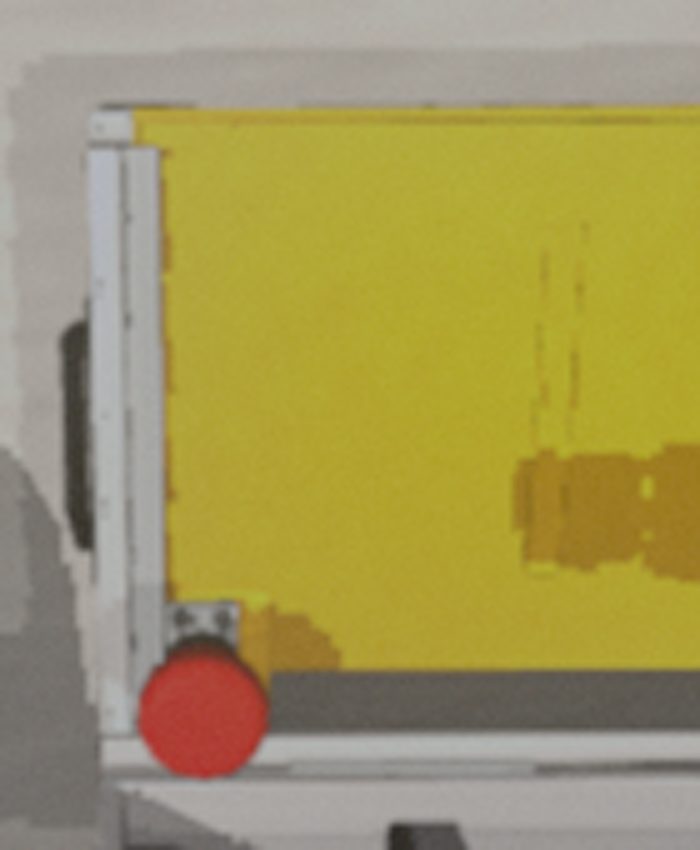

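Emit:
{"op": "jog_arm", "data": {
  "commands": [
    {"dx": 40, "dy": 0, "dz": -20, "turn": 0},
    {"dx": 48, "dy": 0.5, "dz": -60, "turn": 0},
    {"dx": 48, "dy": 0.5, "dz": -100, "turn": 0},
    {"dx": 48, "dy": 0.5, "dz": -140, "turn": 0},
    {"dx": 48, "dy": 0.5, "dz": -140, "turn": 0}
  ],
  "jaw": 0.4
}}

```text
clock: 8.6
position: [0.5886, -0.3433, 0.1145]
eef_rot: [-0.005, 0.739, 0.674, -0.001]
contact_force: [-0.3, 0.5, -1.2]
finger_gap: 0.0517
```

```bash
python3 - <<'E'
from h import *
p=bot.camera_params('wrist'); cv2.imwrite('pics/w6.png',bot.snapshot('wrist'))
crop(bot.snapshot('side'),200,80,340,220,5,'pics/s6.png')
o=bot.get_obs();print(o['clock'],o['position'],o['contact_force'],o['finger_gap'])
E
```

```text
8.7 [ 0.59125675 -0.34575989  0.12199313] [-0.04545679 -0.95680397  0.79812928] 0.051034826869513245
```

View pics/w6.png

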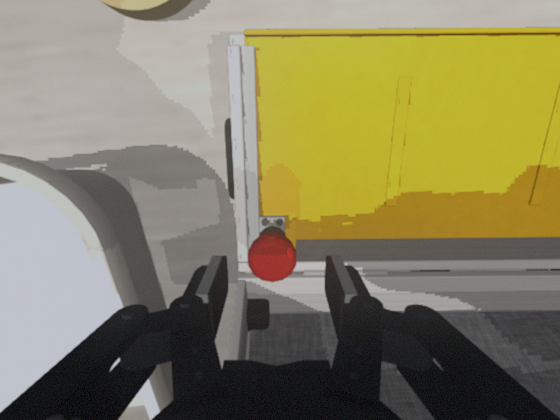

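View pics/s6.png

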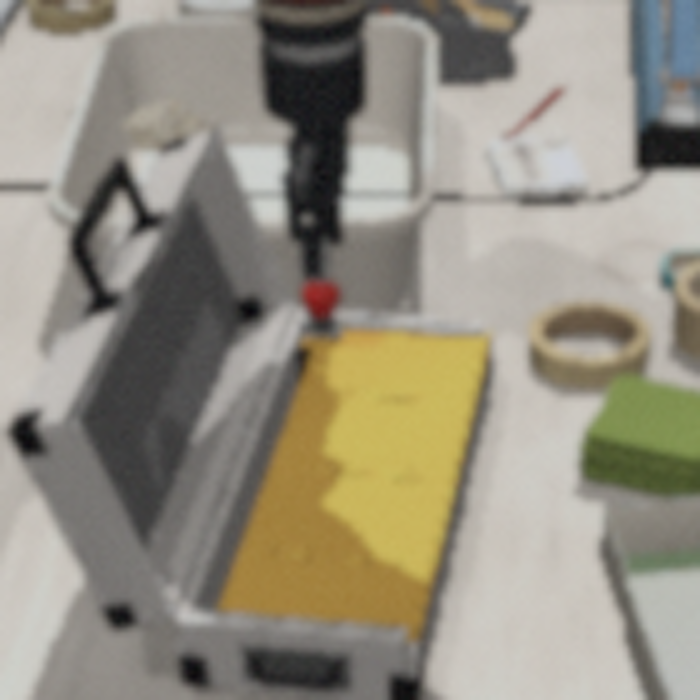

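Emit:
{"op": "jog_arm", "data": {
  "commands": [
    {"dx": 0, "dy": -1.5, "dz": -15, "turn": 0},
    {"dx": 0, "dy": -1.5, "dz": -35, "turn": 0},
    {"dx": 0, "dy": -1.5, "dz": -49, "turn": 0},
    {"dx": 0, "dy": -1.5, "dz": -49, "turn": 0},
    {"dx": 0, "dy": -1.5, "dz": -49, "turn": 0}
  ]
}}

```text
clock: 9.2
position: [0.5918, -0.3478, 0.0732]
eef_rot: [0.0, 0.739, 0.674, 0.0]
contact_force: [-0.5, 0.7, 0.2]
finger_gap: 0.0512
```

Emit:
{"op": "jog_arm", "data": {
  "commands": [
    {"dx": 0, "dy": 0, "dz": 0, "turn": 0},
    {"dx": 0, "dy": 0, "dz": 0, "turn": 0},
    {"dx": 0, "dy": 0, "dz": 0, "turn": 0},
    {"dx": 0, "dy": 0, "dz": 0, "turn": 0}
  ],
  "jaw": 1.0
}}

```text
clock: 9.6
position: [0.5924, -0.3462, 0.0743]
eef_rot: [0.0, 0.738, 0.675, 0.001]
contact_force: [-1.6, 9.5, 8.2]
finger_gap: 0.028
```

Gripped the knob; pull up 12 mm.

Emit:
{"op": "jog_arm", "data": {
  "commands": [
    {"dx": 0, "dy": 0, "dz": 4, "turn": 0},
    {"dx": 0, "dy": 0, "dz": 8, "turn": 0},
    {"dx": 0, "dy": 0, "dz": 12, "turn": 0},
    {"dx": 0, "dy": 0, "dz": 13, "turn": 0},
    {"dx": 0, "dy": 0, "dz": 13, "turn": 0}
  ]
}}

```text
clock: 10.1
position: [0.5914, -0.3461, 0.0845]
eef_rot: [-0.001, 0.738, 0.674, 0.001]
contact_force: [1.6, 4.6, -8.0]
finger_gap: 0.0274
```

Emit:
{"op": "jog_arm", "data": {
  "commands": [
    {"dx": -5, "dy": 0.5, "dz": 0, "turn": 0},
    {"dx": -10, "dy": 0.9, "dz": 0, "turn": 0},
    {"dx": -18, "dy": 1.6, "dz": 0, "turn": 0},
    {"dx": -26, "dy": 2.3, "dz": 0, "turn": 0},
    {"dx": -34, "dy": 3, "dz": 0, "turn": 0},
    {"dx": -42, "dy": 3.8, "dz": 0, "turn": 0}
  ]
}}

```text
clock: 10.7
position: [0.549, -0.3425, 0.0844]
eef_rot: [-0.001, 0.738, 0.674, 0.001]
contact_force: [2.6, 4.4, -8.3]
finger_gap: 0.0273
```

Emit:
{"op": "jog_arm", "data": {
  "commands": [
    {"dx": -10, "dy": 0.9, "dz": 0, "turn": 0},
    {"dx": -20, "dy": 1.8, "dz": 0, "turn": 0},
    {"dx": -30, "dy": 2.7, "dz": 0, "turn": 0},
    {"dx": -40, "dy": 3.6, "dz": 0, "turn": 0},
    {"dx": -50, "dy": 4.5, "dz": 0, "turn": 0},
    {"dx": -60, "dy": 5.4, "dz": 0, "turn": 0},
    {"dx": -70, "dy": 6.3, "dz": 0, "turn": 0},
    {"dx": -77, "dy": 6.9, "dz": 0, "turn": 0},
    {"dx": -80, "dy": 7.2, "dz": 0, "turn": 0}
  ]
}}

```text
clock: 11.6
position: [0.4705, -0.3359, 0.0854]
eef_rot: [0.001, 0.738, 0.674, 0.002]
contact_force: [17.8, 6.0, -8.6]
finger_gap: 0.0273
```

```bash
python3 - <<'E'
from h import *
p=bot.camera_params('wrist'); cv2.imwrite('pics/w7.png',bot.snapshot('wrist'))
crop(bot.snapshot('side'),200,80,360,240,4,'pics/s7.png')
o=bot.get_obs();print(o['clock'],o['position'],o['contact_force'],o['finger_gap'])
E
```

```text
11.7 [ 0.47065204 -0.33586759  0.08561909] [ 8.98522109  6.10565353 -8.50619447] 0.027125325734733346
```

View pics/s7.png

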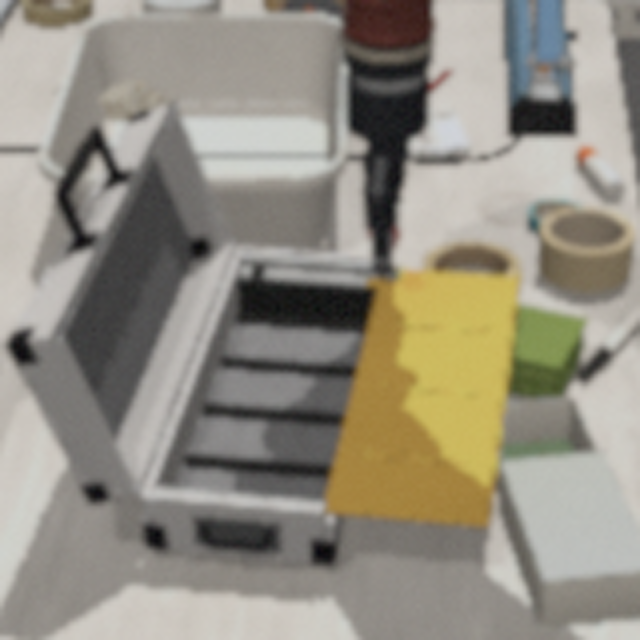

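View pics/w7.png

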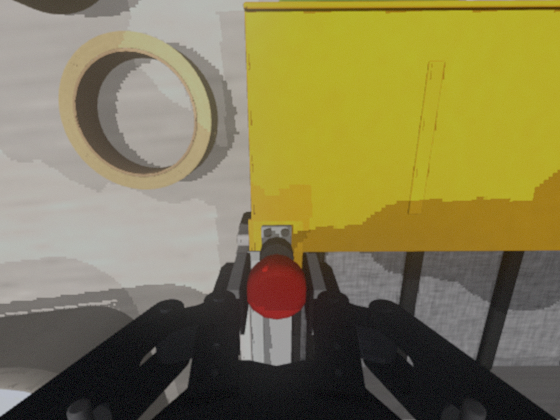

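Emit:
{"op": "jog_arm", "data": {
  "commands": [
    {"dx": 1, "dy": 0, "dz": -2, "turn": 0},
    {"dx": 1, "dy": 0, "dz": -2, "turn": 0},
    {"dx": 1, "dy": 0, "dz": -2, "turn": 0},
    {"dx": 1, "dy": 0, "dz": 0, "turn": 0},
    {"dx": 1, "dy": 0, "dz": 30, "turn": 0},
    {"dx": 1, "dy": 0, "dz": 80, "turn": 0},
    {"dx": 1, "dy": 0, "dz": 130, "turn": 0},
    {"dx": 1, "dy": 0, "dz": 180, "turn": 0},
    {"dx": 1, "dy": 0, "dz": 220, "turn": 0},
    {"dx": 1, "dy": 0, "dz": 220, "turn": 0}
  ],
  "jaw": 0.4
}}

```text
clock: 12.7
position: [0.4717, -0.3381, 0.3126]
eef_rot: [0.005, 0.739, 0.674, -0.0]
contact_force: [0.7, 0.1, -0.4]
finger_gap: 0.051
```

```bash
python3 - <<'E'
from h import *
o=bot.get_obs();print(o['clock'],o['position'],o['contact_force'],o['finger_gap'],o['q'])
p=bot.camera_params('side')
print('flask cap top',atz(p,241,305,.25),atz(p,247,378,0))
p=bot.camera_params('scene')
print('flask cap top',atz(p,137,221,.25),atz(p,153,277,0))
cv2.imwrite('pics/c8.png',bot.snapshot('scene'))
cv2.imwrite('pics/w8.png',bot.snapshot('wrist'))
E
```

```text
12.7 [ 0.4717297  -0.33810515  0.31264455] [ 0.66977928  0.0934174  -0.36032589] 0.0509542136008096 [-8.46941047e-01  6.69975886e-02  2.07191388e-01  1.70098484e+00
 -2.38698195e-04 -7.55372011e-01]
flask cap top [0.53726971 0.55019451 0.25      ] [0.54062787 0.55865099 0.        ]
flask cap top [0.52873598 0.54099982 0.25      ] [0.52129818 0.55124637 0.        ]
```

View pics/c8.png

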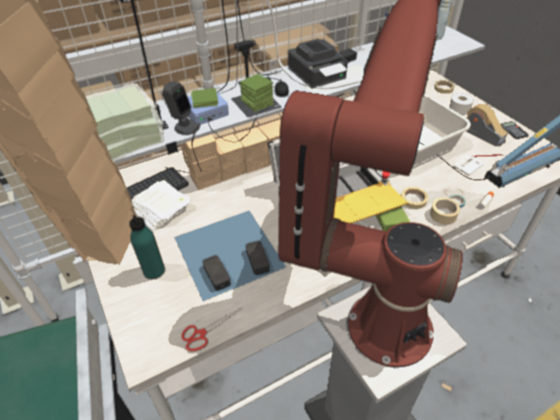

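View pics/w8.png

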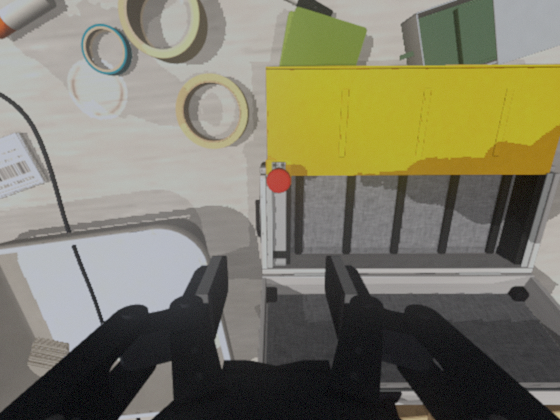

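```bash
python3 - <<'E'
from h import *
p=bot.camera_params('wrist')
crop(cv2.imread('pics/w8.png'),250,150,560,280,2.5,'pics/w8c.png')
O=np.array([.5553,-.170]);a=-.0895;X=np.array([np.cos(a),np.sin(a)]);Y=np.array([-X[1],X[0]])
for k in range(-2,3):
    print(k,[proj(p,[*(O+76e-3*k*Y+sx*X),.024])[0].round(1) for sx in (-.065,.069)])
for n,yy in zip('1234',(.114,.038,-.038,-.114)): print(n,O+yy*Y)
E
```

```text
-2 [array([291.6, 172.6]), array([290.3, 256.3])]
-1 [array([344.3, 172.6]), array([338.4, 256.3])]
0 [array([397.1, 172.5]), array([386.6, 256.3])]
1 [array([450. , 172.4]), array([434.7, 256.3])]
2 [array([503. , 172.4]), array([483. , 256.3])]
1 [ 0.56548938 -0.05645628]
2 [ 0.55869646 -0.13215209]
3 [ 0.55190354 -0.20784791]
4 [ 0.54511062 -0.28354372]
```

View pics/w8c.png

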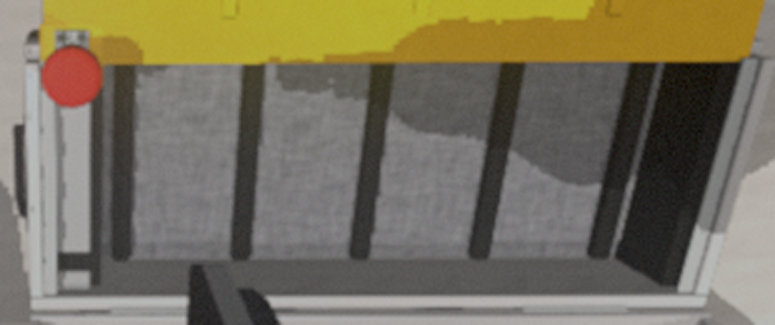

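```bash
python3 - <<'E'
from h import *
p=bot.camera_params('wrist');o=bot.get_obs();print(o['position'],o['eef_rot'],o['qvel'].round(3))
i=bot.snapshot('wrist');cv2.imwrite('pics/w9.png',i);np.save('pics/w9.npy',p,allow_pickle=True)
o=bot.get_obs();print(o['position'],o['eef_rot'])
p2=bot.camera_params('wrist');print(np.abs(p2['T']-p['T']).max())
crop(i,250,150,560,280,2.5,'pics/w9c.png')
E
```

```text
[ 0.47092206 -0.33714342  0.30665143] [ 1.28328262e-03  7.38725721e-01  6.74004937e-01 -8.40191947e-05] [-0.003  0.015 -0.059 -0.012  0.002  0.   ]
[ 0.47052916 -0.33670962  0.30505756] [-5.10063431e-06  7.38736019e-01  6.73994876e-01 -4.44510899e-05]
0.0018912247008350466
```

View pics/w9c.png

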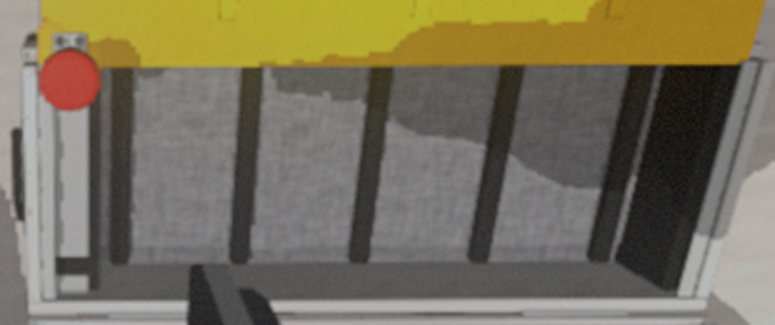

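```bash
python3 - <<'E'
from h import *
p=np.load('pics/w9.npy',allow_pickle=True).item()
O=np.array([.5553,-.170]);a=-.0895;X=np.array([np.cos(a),np.sin(a)]);Y=np.array([-X[1],X[0]])
def c(n,u,v,z):
    w=atz(p,250+u/2.5,150+v/2.5,z)[:2]-O; print(n,(w@X*1e3).round(1),(w@Y*1e3).round(1))
for k,(u1,u2) in enumerate([(122,120),(251,240),(380,360),(510,480),(640,601)]): c('ribtop',u1,70,.024); c('ribend',u2,258,.024)
c('knob',70,79,.1); c('cover rear R',100,69,.06); c('cover rear L',740,62,.06)
c('case RR',30,302,.066); c('case RL',708,300,.066);c('front L',762,60,.056);c('front R',28,62,.056)
E
```

```text
ribtop -57.1 -141.4
ribend 63.5 -140.0
ribtop -57.0 -66.6
ribend 63.5 -64.4
ribtop -56.9 8.0
ribend 63.6 11.1
ribtop -56.8 83.2
ribend 63.6 86.5
ribtop -56.8 158.3
ribend 63.6 162.5
knob -69.3 -171.8
cover rear R -65.5 -155.8
cover rear L -68.8 181.8
case RR 70.7 -194.9
case RL 69.4 197.0
front L -69.1 196.9
front R -68.5 -194.1
```

Emit:
{"op": "jog_arm", "data": {
  "commands": [
    {"dx": -10, "dy": 50, "dz": 0, "turn": 0},
    {"dx": -20, "dy": 100, "dz": 0, "turn": 0},
    {"dx": -30, "dy": 150, "dz": 0, "turn": 0},
    {"dx": -30, "dy": 200, "dz": 0, "turn": 0},
    {"dx": -30, "dy": 250, "dz": 0, "turn": 0},
    {"dx": -30, "dy": 300, "dz": 0, "turn": 0},
    {"dx": -30, "dy": 350, "dz": 0, "turn": 0},
    {"dx": -30, "dy": 400, "dz": 0, "turn": 0},
    {"dx": -30, "dy": 450, "dz": 0, "turn": 0},
    {"dx": -30, "dy": 500, "dz": 0, "turn": 0},
    {"dx": -30, "dy": 550, "dz": 0, "turn": 0},
    {"dx": -30, "dy": 600, "dz": 0, "turn": 0}
  ],
  "jaw": 0
}}

```text
clock: 14.05
position: [0.4395, 0.2625, 0.3036]
eef_rot: [-0.0, 0.739, 0.674, -0.001]
contact_force: [1.1, -0.7, 0.3]
finger_gap: 0.0854
```

Emit:
{"op": "jog_arm", "data": {
  "commands": [
    {"dx": 0, "dy": 37, "dz": 0, "turn": 0},
    {"dx": 0, "dy": 37, "dz": 0, "turn": 0},
    {"dx": 0, "dy": 37, "dz": 0, "turn": 0}
  ]
}}

```text
clock: 14.35
position: [0.4398, 0.2978, 0.3036]
eef_rot: [-0.0, 0.738, 0.675, -0.001]
contact_force: [0.4, -0.8, -0.1]
finger_gap: 0.0857
```

```bash
python3 - <<'E'
from h import *
p=bot.camera_params('wrist'); i=bot.snapshot('wrist');cv2.imwrite('pics/w10.png',i);np.save('pics/w10.npy',p,allow_pickle=True)
o=bot.get_obs();print(o['clock'],o['position'],o['eef_rot'],o['q'])
m=(i.max(2)<75).astype(np.uint8);n,l,st,ce=cv2.connectedComponentsWithStats(m)
print([(list(s),c.round(0)) for s,c in zip(st[1:],ce[1:]) if s[4]>300])
E
```

```text
14.4 [0.44011546 0.29708303 0.30404066] [-2.71843092e-04  7.38521485e-01  6.74229026e-01 -1.07865959e-03] [ 3.47389029e-01 -7.32080271e-02  5.13540784e-02  1.69755965e+00
 -3.22901354e-04  4.38344057e-01]
[([np.int32(206), np.int32(114), np.int32(41), np.int32(85), np.int32(1758)], array([231., 159.])), ([np.int32(304), np.int32(114), np.int32(42), np.int32(83), np.int32(2566)], array([325., 159.])), ([np.int32(412), np.int32(199), np.int32(148), np.int32(137), np.int32(9481)], array([493., 260.])), ([np.int32(35), np.int32(239), np.int32(27), np.int32(67), np.int32(656)], array([ 48., 271.])), ([np.int32(0), np.int32(244), np.int32(560), np.int32(176), np.int32(44903)], array([274., 369.])), ([np.int32(0), np.int32(251), np.int32(17), np.int32(55), np.int32(404)], array([  6., 284.]))]
```

View pics/w10.png

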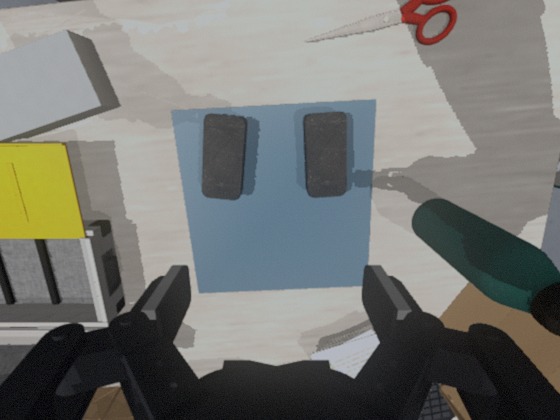

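```bash
cat > packs.py <<'E'
from h import *
import sys
def find(i,p,x0,y0,x1,y1,th=95):
    g=cv2.GaussianBlur(i,(3,3),0).astype(int)
    # blue mat has blue>red by a lot; the packs are neutral dark
    m=np.zeros(i.shape[:2],np.uint8)
    sub=g[y0:y1,x0:x1]; m[y0:y1,x0:x1]=((sub.max(2)<th)&(sub[...,0]-sub[...,2]<18))
    m=cv2.morphologyEx(m,cv2.MORPH_OPEN,np.ones((3,3)))
    n,l,st,ce=cv2.connectedComponentsWithStats(m)
    out=[]
    for k in range(1,n):
        if st[k,4]<800: continue
        ys,xs=np.nonzero(l==k)
        W=np.array([atz(p,u,v,.030)[:2] for u,v in zip(xs,ys)])
        r=cv2.minAreaRect((W*1000).astype(np.float32)); b=cv2.boxPoints(r)
        e=b[1]-b[0]; f=b[2]-b[1]
        if np.linalg.norm(f)>np.linalg.norm(e): e=f
        ang=np.degrees(np.arctan2(e[1],e[0])); ang=(ang+90)%180-90
        out.append((st[k],np.round(r[0],1),np.round(r[1],1),round(float(ang),1)))
    return out
E
python3 - <<'E'
from packs import *
i=cv2.imread('pics/w10.png');p=np.load('pics/w10.npy',allow_pickle=True).item()
for r in find(i,p,180,100,380,220): print(r)
crop(i,180,95,380,215,4,'pics/w10c.png')
E
```

```text
(array([ 303,  112,   44,   85, 3453], dtype=int32), array([423.5, 367.4]), array([ 57.5, 115.2]), -1.0)
(array([ 202,  114,   46,   86, 3406], dtype=int32), array([413.7, 226.4]), array([ 57.6, 116.9]), -11.6)
```

View pics/w10c.png

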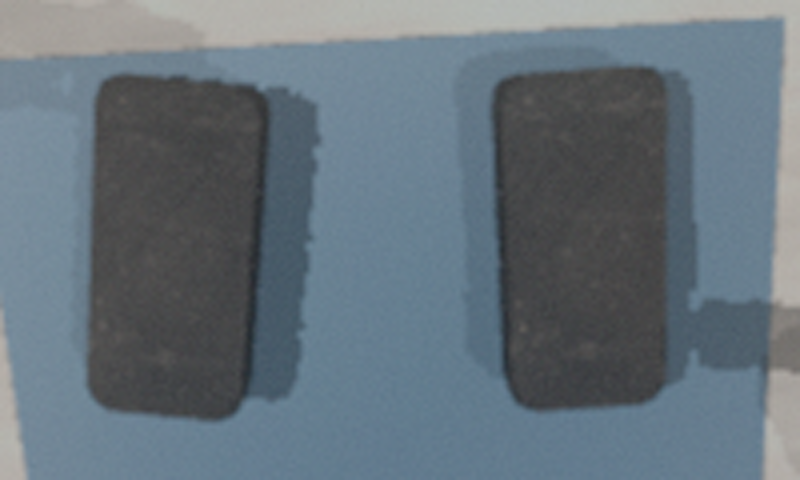

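Emit:
{"op": "jog_arm", "data": {
  "commands": [
    {"dx": -10, "dy": 45, "dz": -10, "turn": 4},
    {"dx": -17, "dy": 69, "dz": -45, "turn": 4},
    {"dx": -17, "dy": 69, "dz": -90, "turn": 4},
    {"dx": -17, "dy": 69, "dz": -135, "turn": 4},
    {"dx": -17, "dy": 69, "dz": -180, "turn": 4},
    {"dx": -17, "dy": 69, "dz": -215, "turn": 4},
    {"dx": -17, "dy": 69, "dz": -235, "turn": 4},
    {"dx": -17, "dy": 69, "dz": -235, "turn": 4},
    {"dx": -17, "dy": 69, "dz": -235, "turn": 4}
  ]
}}

```text
clock: 15.3
position: [0.424, 0.3656, 0.0709]
eef_rot: [0.0, 0.715, 0.699, -0.0]
contact_force: [-0.8, -0.1, 0.7]
finger_gap: 0.0856
```

```bash
python3 - <<'E'
from h import *
p=bot.camera_params('wrist'); i=bot.snapshot('wrist');cv2.imwrite('pics/w11.png',i)
o=bot.get_obs();print(o['clock'],o['position'],o['eef_rot'])
E
```

```text
15.35 [0.42460291 0.36618737 0.07185652] [2.69807235e-04 7.15109616e-01 6.99011756e-01 8.53641915e-04]
```

View pics/w11.png

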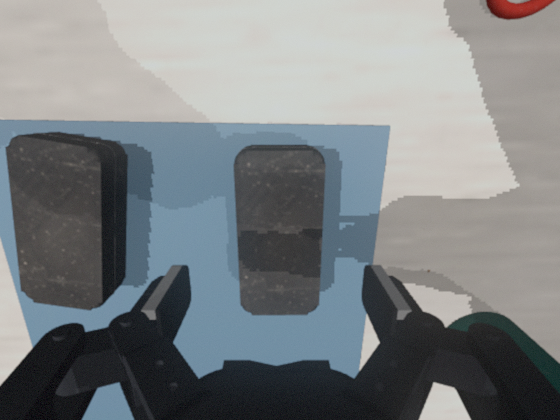

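Emit:
{"op": "jog_arm", "data": {
  "commands": [
    {"dx": 0, "dy": 0.5, "dz": -25, "turn": 0},
    {"dx": 0, "dy": 0.5, "dz": -45, "turn": 0},
    {"dx": 0, "dy": 0.5, "dz": -57, "turn": 0},
    {"dx": 0, "dy": 0.5, "dz": -57, "turn": 0},
    {"dx": 0, "dy": 0.5, "dz": -57, "turn": 0}
  ]
}}

```text
clock: 15.85
position: [0.4243, 0.3673, 0.0146]
eef_rot: [0.0, 0.715, 0.699, 0.001]
contact_force: [-0.1, 0.0, 0.0]
finger_gap: 0.0854
```

Emit:
{"op": "jog_arm", "data": {
  "commands": [
    {"dx": 0, "dy": 0, "dz": 0, "turn": 0},
    {"dx": 0, "dy": 0, "dz": 0, "turn": 0},
    {"dx": 0, "dy": 0, "dz": 0, "turn": 0},
    {"dx": 0, "dy": 0, "dz": 0, "turn": 0},
    {"dx": 0, "dy": 0, "dz": 0, "turn": 0}
  ],
  "jaw": 1.0
}}

```text
clock: 16.35
position: [0.4244, 0.3677, 0.0148]
eef_rot: [0.0, 0.715, 0.7, 0.001]
contact_force: [-1.4, 0.5, 6.2]
finger_gap: 0.0537
```

Emit:
{"op": "jog_arm", "data": {
  "commands": [
    {"dx": 0, "dy": 0, "dz": 10, "turn": 0},
    {"dx": 0, "dy": 0, "dz": 30, "turn": 0},
    {"dx": 0, "dy": 0, "dz": 60, "turn": 0},
    {"dx": 0, "dy": 0, "dz": 100, "turn": 0},
    {"dx": 0, "dy": 0, "dz": 140, "turn": 0},
    {"dx": 0, "dy": 0, "dz": 170, "turn": 0},
    {"dx": 0, "dy": 0, "dz": 180, "turn": 0}
  ]
}}

```text
clock: 17.05
position: [0.4247, 0.3677, 0.1974]
eef_rot: [0.001, 0.715, 0.699, 0.002]
contact_force: [-0.2, -0.5, -4.0]
finger_gap: 0.0536
```

Emit:
{"op": "jog_arm", "data": {
  "commands": [
    {"dx": 10, "dy": -30, "dz": 0, "turn": -1},
    {"dx": 24, "dy": -70, "dz": 0, "turn": -2},
    {"dx": 38, "dy": -110, "dz": 0, "turn": -4},
    {"dx": 52, "dy": -150, "dz": 0, "turn": -4},
    {"dx": 66, "dy": -190, "dz": 0, "turn": -4},
    {"dx": 80, "dy": -230, "dz": 0, "turn": -4},
    {"dx": 94, "dy": -270, "dz": 0, "turn": -4},
    {"dx": 108, "dy": -310, "dz": 0, "turn": -4},
    {"dx": 122, "dy": -350, "dz": 0, "turn": -4},
    {"dx": 136, "dy": -390, "dz": 0, "turn": -4},
    {"dx": 142, "dy": -414, "dz": 0, "turn": -4},
    {"dx": 142, "dy": -414, "dz": 0, "turn": -4}
  ]
}}

```text
clock: 18.25
position: [0.5654, -0.0499, 0.1914]
eef_rot: [-0.001, 0.74, 0.673, -0.001]
contact_force: [-0.8, 1.2, -4.7]
finger_gap: 0.0537
```

```bash
python3 - <<'E'
from h import *
p=bot.camera_params('wrist'); i=bot.snapshot('wrist');cv2.imwrite('pics/w12.png',i);np.save('pics/w12.npy',p,allow_pickle=True)
crop(bot.snapshot('side'),180,60,380,340,2.1,'pics/s12.png')
o=bot.get_obs();print(o['clock'],o['position'],o['eef_rot'],o['finger_gap'],o['contact_force'])
E
```

```text
18.35 [ 0.56485031 -0.04699953  0.19191654] [-1.18690682e-03  7.39066793e-01  6.73630937e-01 -4.76131783e-04] 0.053757705767249746 [-0.76755341  0.69105081 -3.77692626]
```

View pics/w12.png

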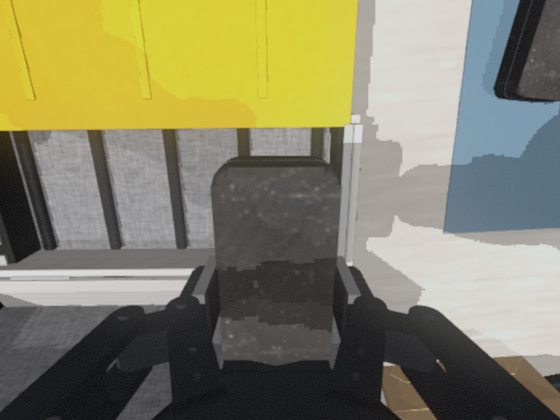

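View pics/s12.png

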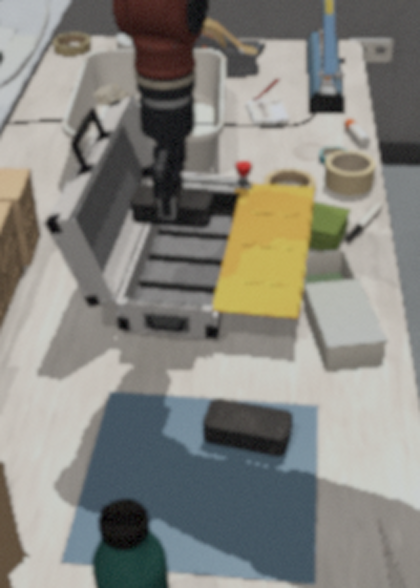

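```bash
python3 - <<'E'
from h import *
p=np.load('pics/w12.npy',allow_pickle=True).item()
crop(cv2.imread('pics/w12.png'),0,110,380,280,2.1,'pics/w12c.png')
O=np.array([.5553,-.170]);a=-.0895;X=np.array([np.cos(a),np.sin(a)]);Y=np.array([-X[1],X[0]])
for n,u,v,z in [('r-1',98,135,.024),('r0',170,135,.024),('r1',243,135,.024),('r2',317,135,.024),('r0e',182,245,.024),('r-1e',115,245,.024),('coverL',357,125,.06),('packfrontL',213,172,.212),('packfrontR',340,172,.212)]:
    w=atz(p,u,v,z)[:2]; print(n,w.round(4),((w-O)@X*1e3).round(1),((w-O)@Y*1e3).round(1))
o=bot.get_obs();w=o['position'][:2];print(((w-O)@X*1e3).round(1),((w-O)@Y*1e3).round(1))
E
```

```text
r-1 [ 0.4906 -0.2237] -59.6 -59.2
r0 [ 0.4975 -0.151 ] -59.3 13.7
r1 [ 0.5045 -0.0775] -58.9 87.6
r2 [ 0.5116 -0.0029] -58.4 162.5
r0e [ 0.6188 -0.1623] 62.6 13.4
r-1e [ 0.6116 -0.2383] 62.2 -63.0
coverL [0.5034 0.0283] -69.4 192.8
packfrontL [ 0.507  -0.0701] -57.1 95.2
packfrontR [ 0.5119 -0.0177] -56.8 147.8
-1.5 123.4
```

View pics/w12c.png

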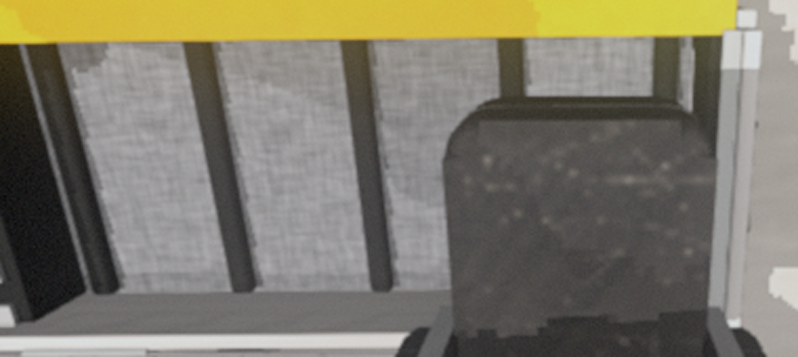

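Emit:
{"op": "jog_arm", "data": {
  "commands": [
    {"dx": 1, "dy": 1, "dz": -20, "turn": 0},
    {"dx": 1, "dy": 1, "dz": -50, "turn": 0},
    {"dx": 1, "dy": 1, "dz": -85, "turn": 0},
    {"dx": 1, "dy": 1, "dz": -115, "turn": 0},
    {"dx": 1, "dy": 1, "dz": -135, "turn": 0},
    {"dx": 1, "dy": 1, "dz": -150, "turn": 0},
    {"dx": 1, "dy": 1, "dz": -150, "turn": 0},
    {"dx": 1, "dy": 1, "dz": -150, "turn": 0}
  ]
}}

```text
clock: 19.15
position: [0.5668, -0.0455, 0.044]
eef_rot: [0.0, 0.738, 0.674, 0.0]
contact_force: [0.4, 0.1, -2.7]
finger_gap: 0.0537
```

```bash
python3 - <<'E'
from h import *
i=bot.snapshot('wrist');cv2.imwrite('pics/w13.png',i)
o=bot.get_obs();print(o['clock'],o['position'],o['eef_rot'],o['finger_gap'],o['contact_force'])
E
```

```text
19.2 [ 0.56733064 -0.04576898  0.0446427 ] [6.76155331e-04 7.38484992e-01 6.74269398e-01 4.87618599e-04] 0.05365317815430683 [ 0.2602944   0.05859275 -2.13713563]
```

View pics/w13.png

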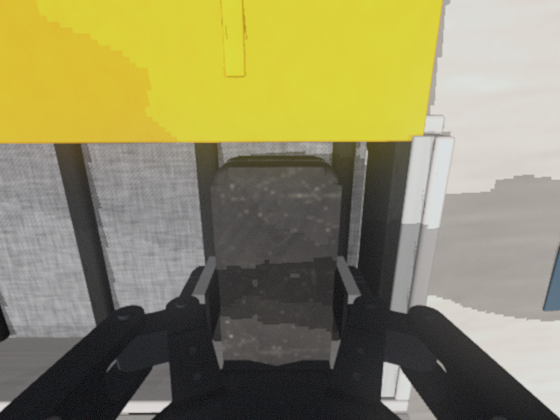

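Emit:
{"op": "jog_arm", "data": {
  "commands": [
    {"dx": 0, "dy": 0, "dz": -5, "turn": 0},
    {"dx": 0, "dy": 0, "dz": -10, "turn": 0},
    {"dx": 0, "dy": 0, "dz": -14, "turn": 0},
    {"dx": 0, "dy": 0, "dz": -14, "turn": 0}
  ]
}}

```text
clock: 19.6
position: [0.5666, -0.0459, 0.029]
eef_rot: [-0.0, 0.739, 0.674, 0.0]
contact_force: [-0.1, 0.4, -4.0]
finger_gap: 0.0534
```

Emit:
{"op": "jog_arm", "data": {
  "commands": [
    {"dx": 0, "dy": 0, "dz": -1, "turn": 0},
    {"dx": 0, "dy": 0, "dz": -1.5, "turn": 0},
    {"dx": 0, "dy": 0, "dz": -1.5, "turn": 0}
  ]
}}

```text
clock: 19.9
position: [0.5666, -0.046, 0.0288]
eef_rot: [0.0, 0.739, 0.674, 0.0]
contact_force: [-4.7, 0.6, 5.6]
finger_gap: 0.0537
```

Emit:
{"op": "jog_arm", "data": {
  "commands": [
    {"dx": 0, "dy": 0, "dz": 0, "turn": 0},
    {"dx": 0, "dy": 0, "dz": 0, "turn": 0},
    {"dx": 0, "dy": 0, "dz": 0, "turn": 0},
    {"dx": 0, "dy": 0, "dz": 15, "turn": 0},
    {"dx": 0, "dy": 0, "dz": 45, "turn": 0},
    {"dx": 0, "dy": 0, "dz": 95, "turn": 0},
    {"dx": 0, "dy": 0, "dz": 145, "turn": 0},
    {"dx": 0, "dy": 0, "dz": 195, "turn": 0},
    {"dx": -20, "dy": 40, "dz": 230, "turn": 0},
    {"dx": -45, "dy": 80, "dz": 240, "turn": 0},
    {"dx": -70, "dy": 120, "dz": 240, "turn": 0},
    {"dx": -95, "dy": 160, "dz": 240, "turn": 0}
  ],
  "jaw": 0.2
}}

```text
clock: 21.1
position: [0.4707, 0.1153, 0.2699]
eef_rot: [0.001, 0.739, 0.674, 0.001]
contact_force: [0.5, 0.2, -0.2]
finger_gap: 0.0681
```

Emit:
{"op": "jog_arm", "data": {
  "commands": [
    {"dx": -15, "dy": 45, "dz": 0, "turn": 0},
    {"dx": -30, "dy": 90, "dz": 0, "turn": 0},
    {"dx": -40, "dy": 130, "dz": 0, "turn": -5},
    {"dx": -40, "dy": 130, "dz": 0, "turn": -6},
    {"dx": -40, "dy": 130, "dz": 0, "turn": -6}
  ],
  "jaw": 0.0
}}

```text
clock: 21.6
position: [0.4312, 0.2448, 0.2688]
eef_rot: [0.0, 0.772, 0.635, 0.0]
contact_force: [-0.4, 0.3, 0.4]
finger_gap: 0.0851
```

```bash
python3 - <<'E'
from packs import *
p=bot.camera_params('wrist');i=bot.snapshot('wrist');cv2.imwrite('pics/w14.png',i)
o=bot.get_obs();print(o['clock'],o['position'],o['eef_rot'],o['finger_gap'])
for r in find(i,p,0,0,560,250): print(r)
crop(bot.snapshot('side'),180,60,380,340,2.1,'pics/s14.png')
E
```

```text
21.65 [0.43162087 0.24396088 0.26858828] [2.80682695e-04 7.72418431e-01 6.35113834e-01 3.26721727e-04] 0.08581252442394155
(array([  16,    0,  124,   20, 1366], dtype=int32), array([206. ,  67.5]), array([135. ,  18.1]), 78.9)
(array([ 236,  141,   44,   89, 3684], dtype=int32), array([440.9, 219.1]), array([ 55. , 118.6]), -10.9)
(array([ 467,  184,   93,   66, 4656], dtype=int32), array([556.1, 555.7]), array([155.7,  78.4]), 61.8)
```

View pics/w14.png

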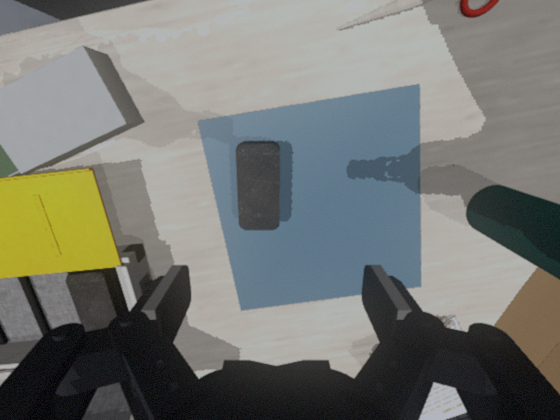

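View pics/s14.png

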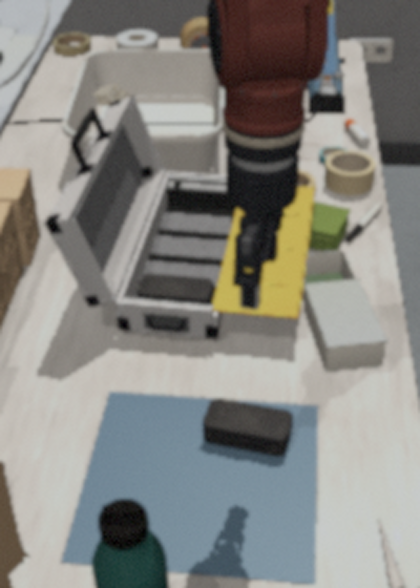

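Emit:
{"op": "jog_arm", "data": {
  "commands": [
    {"dx": 9.5, "dy": -25, "dz": -20, "turn": 0},
    {"dx": 9.5, "dy": -25, "dz": -65, "turn": 0},
    {"dx": 9.5, "dy": -25, "dz": -110, "turn": 0},
    {"dx": 9.5, "dy": -25, "dz": -155, "turn": 0},
    {"dx": 9.5, "dy": -25, "dz": -190, "turn": 0},
    {"dx": 9.5, "dy": -25, "dz": -200, "turn": 0},
    {"dx": 9.5, "dy": -25, "dz": -200, "turn": 0},
    {"dx": 9.5, "dy": -25, "dz": -200, "turn": 0}
  ]
}}

```text
clock: 22.5
position: [0.4425, 0.2188, 0.0699]
eef_rot: [0.001, 0.773, 0.634, 0.001]
contact_force: [1.1, -0.1, 0.1]
finger_gap: 0.0856
```

```bash
python3 - <<'E'
from packs import *
p=bot.camera_params('wrist');i=bot.snapshot('wrist');cv2.imwrite('pics/w15.png',i)
o=bot.get_obs();print(o['clock'],o['position'],o['eef_rot'],o['finger_gap'])
for r in find(i,p,190,0,365,360): print(r)
E
```

```text
22.55 [0.44278335 0.21905245 0.07029704] [7.69081250e-04 7.73056373e-01 6.34335087e-01 1.49992553e-03] 0.08542089977389977
(array([  231,   145,    91,   170, 14010], dtype=int32), array([442.1, 219.6]), array([ 56.2, 121. ]), -11.0)
```

View pics/w15.png

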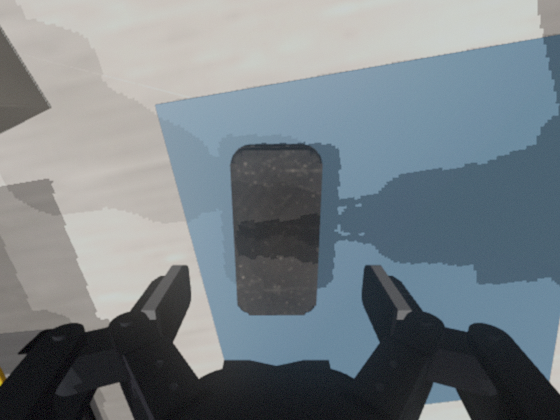

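Aligned. Descend and grip.

Emit:
{"op": "jog_arm", "data": {
  "commands": [
    {"dx": 0, "dy": 0, "dz": -25, "turn": 0},
    {"dx": 0, "dy": 0, "dz": -45, "turn": 0},
    {"dx": 0, "dy": 0, "dz": -56, "turn": 0},
    {"dx": 0, "dy": 0, "dz": -56, "turn": 0},
    {"dx": 0, "dy": 0, "dz": -56, "turn": 0}
  ]
}}

```text
clock: 23.05
position: [0.4419, 0.2193, 0.0132]
eef_rot: [0.0, 0.773, 0.635, 0.001]
contact_force: [-0.8, 0.3, -0.2]
finger_gap: 0.0853
```

Emit:
{"op": "jog_arm", "data": {
  "commands": [
    {"dx": 0, "dy": 0, "dz": 0, "turn": 0},
    {"dx": 0, "dy": 0, "dz": 0, "turn": 0},
    {"dx": 0, "dy": 0, "dz": 0, "turn": 0},
    {"dx": 0, "dy": 0, "dz": 0, "turn": 0},
    {"dx": 0, "dy": 0, "dz": 0, "turn": 0},
    {"dx": 0, "dy": 0, "dz": 10, "turn": 0},
    {"dx": 0, "dy": 0, "dz": 30, "turn": 0},
    {"dx": 0, "dy": 0, "dz": 60, "turn": 0},
    {"dx": 0, "dy": 0, "dz": 100, "turn": 0},
    {"dx": 0, "dy": 0, "dz": 140, "turn": 0},
    {"dx": 0, "dy": 0, "dz": 170, "turn": 0},
    {"dx": 0, "dy": 0, "dz": 180, "turn": 0}
  ],
  "jaw": 1.0
}}

```text
clock: 24.25
position: [0.4424, 0.2194, 0.1958]
eef_rot: [0.001, 0.773, 0.635, 0.002]
contact_force: [0.8, -0.5, -3.2]
finger_gap: 0.0538
```

Emit:
{"op": "jog_arm", "data": {
  "commands": [
    {"dx": 8, "dy": -30, "dz": 0, "turn": 2},
    {"dx": 18, "dy": -70, "dz": 0, "turn": 4},
    {"dx": 28, "dy": -110, "dz": 0, "turn": 6},
    {"dx": 39, "dy": -150, "dz": 0, "turn": 6},
    {"dx": 50, "dy": -190, "dz": 0, "turn": 6},
    {"dx": 61, "dy": -230, "dz": 0, "turn": 6},
    {"dx": 72, "dy": -270, "dz": 0, "turn": 6},
    {"dx": 83, "dy": -310, "dz": 0, "turn": 6},
    {"dx": 94, "dy": -350, "dz": 0, "turn": 6},
    {"dx": 105, "dy": -390, "dz": 0, "turn": 6},
    {"dx": 111, "dy": -415, "dz": 0, "turn": 6},
    {"dx": 111, "dy": -415, "dz": 0, "turn": 6}
  ]
}}

```text
clock: 25.45
position: [0.5516, -0.1988, 0.1898]
eef_rot: [-0.001, 0.74, 0.673, -0.001]
contact_force: [-1.0, 0.6, -3.0]
finger_gap: 0.0536
```

Emit:
{"op": "jog_arm", "data": {
  "commands": [
    {"dx": 0, "dy": 0, "dz": -20, "turn": 0},
    {"dx": 0, "dy": 0, "dz": -50, "turn": 0},
    {"dx": 0, "dy": 0, "dz": -85, "turn": 0},
    {"dx": 0, "dy": 0, "dz": -110, "turn": 0},
    {"dx": 0, "dy": 0, "dz": -125, "turn": 0},
    {"dx": 0, "dy": 0, "dz": -130, "turn": 0},
    {"dx": 0, "dy": 0, "dz": -130, "turn": 0},
    {"dx": 0, "dy": 0, "dz": -130, "turn": 0}
  ]
}}

```text
clock: 26.25
position: [0.5529, -0.1962, 0.0633]
eef_rot: [0.001, 0.739, 0.674, 0.0]
contact_force: [0.3, -0.1, -3.0]
finger_gap: 0.0533
```

```bash
python3 - <<'E'
from h import *
p=bot.camera_params('wrist');i=bot.snapshot('wrist');cv2.imwrite('pics/w16.png',i)
o=bot.get_obs();print(o['clock'],o['position'],o['eef_rot'],o['finger_gap'],o['contact_force'])
O=np.array([.5553,-.170]);a=-.0895;X=np.array([np.cos(a),np.sin(a)]);Y=np.array([-X[1],X[0]])
w=o['position'][:2]-O; print(w@X,w@Y)
E
```

```text
26.3 [ 0.55300336 -0.19640803  0.06349191] [1.11961974e-03 7.38630398e-01 6.74109595e-01 3.68130628e-04] 0.05338279378876447 [-0.05207682  0.84871939 -2.80130666]
7.291865685761563e-05 -0.02650760657051604
```

View pics/w16.png

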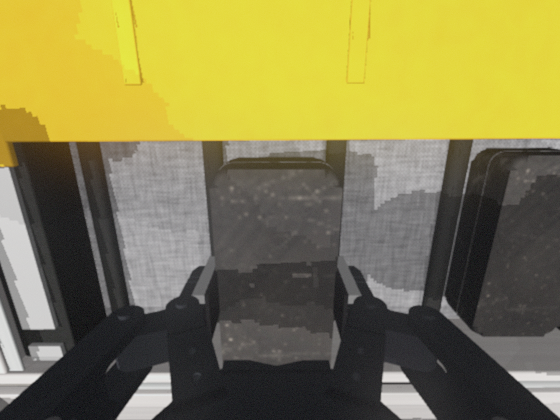

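Emit:
{"op": "jog_arm", "data": {
  "commands": [
    {"dx": 0, "dy": 0, "dz": -15, "turn": 0},
    {"dx": 0, "dy": 0, "dz": -25, "turn": 0},
    {"dx": 0, "dy": 0, "dz": -31, "turn": 0},
    {"dx": 0, "dy": 0, "dz": -34, "turn": 0},
    {"dx": 0, "dy": 0, "dz": -35, "turn": 0},
    {"dx": 0, "dy": 0, "dz": -35, "turn": 0}
  ]
}}

```text
clock: 26.9
position: [0.5519, -0.1957, 0.0272]
eef_rot: [-0.0, 0.739, 0.674, -0.0]
contact_force: [-2.2, 0.9, 3.5]
finger_gap: 0.0536
```

Emit:
{"op": "jog_arm", "data": {
  "commands": [
    {"dx": 0, "dy": 0, "dz": 0, "turn": 0},
    {"dx": 0, "dy": 0, "dz": 0, "turn": 0},
    {"dx": 0, "dy": 0, "dz": 0, "turn": 0},
    {"dx": 0, "dy": 0, "dz": 15, "turn": 0},
    {"dx": 0, "dy": 0, "dz": 45, "turn": 0},
    {"dx": 0, "dy": 0, "dz": 95, "turn": 0},
    {"dx": 0, "dy": 0, "dz": 145, "turn": 0},
    {"dx": 0, "dy": 0, "dz": 195, "turn": 0},
    {"dx": -20, "dy": -20, "dz": 235, "turn": 0},
    {"dx": -50, "dy": -60, "dz": 250, "turn": 0},
    {"dx": -70, "dy": -60, "dz": 250, "turn": 0},
    {"dx": -70, "dy": -60, "dz": 250, "turn": 0}
  ],
  "jaw": 0.2
}}

```text
clock: 28.1
position: [0.4806, -0.2572, 0.2793]
eef_rot: [0.001, 0.74, 0.673, -0.0]
contact_force: [0.7, 0.2, 0.2]
finger_gap: 0.0685
```

```bash
python3 - <<'E'
from h import *
p=bot.camera_params('wrist');i=bot.snapshot('wrist');cv2.imwrite('pics/w17.png',i);np.save('pics/w17.npy',p,allow_pickle=True)
cv2.imwrite('pics/s17.png',bot.snapshot('side'))
o=bot.get_obs();print(o['clock'],o['position'],o['eef_rot'],o['finger_gap'],o['contact_force'])
E
```

```text
28.2 [ 0.48210085 -0.25608607  0.27792365] [7.27430778e-04 7.38944724e-01 6.73765623e-01 2.27235474e-04] 0.06838878720550905 [0.23608647 0.39300621 0.94546767]
```

View pics/w17.png

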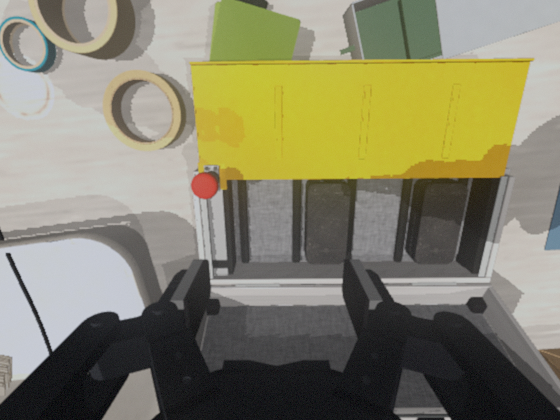

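View pics/s17.png

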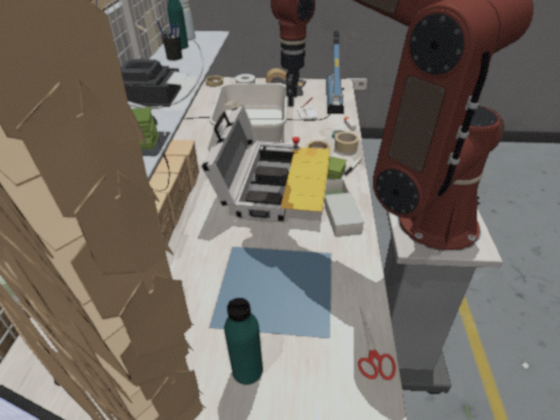

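```bash
python3 - <<'E'
from h import *
p=np.load('pics/w17.npy',allow_pickle=True).item();i=cv2.imread('pics/w17.png').astype(int)
m=((i[...,2]>150)&(i[...,1]<70)&(i[...,0]<70)); ys,xs=np.nonzero(m)
print(atz(p,(xs.min()+xs.max())/2,(ys.min()+ys.max())/2,.108), bot.get_obs()['position'])
E
```

```text
[ 0.46945577 -0.32825855  0.108     ] [ 0.48210085 -0.25608607  0.27792365]
```

Emit:
{"op": "jog_arm", "data": {
  "commands": [
    {"dx": -6, "dy": -40, "dz": 0, "turn": 0},
    {"dx": -11, "dy": -79, "dz": -20, "turn": 0},
    {"dx": -11, "dy": -79, "dz": -60, "turn": 0},
    {"dx": -11, "dy": -79, "dz": -100, "turn": 0},
    {"dx": -11, "dy": -79, "dz": -135, "turn": 0},
    {"dx": -11, "dy": -79, "dz": -145, "turn": 0},
    {"dx": -11, "dy": -79, "dz": -145, "turn": 0},
    {"dx": -11, "dy": -79, "dz": -145, "turn": 0}
  ],
  "jaw": 0.4
}}

```text
clock: 29.0
position: [0.472, -0.3353, 0.1338]
eef_rot: [0.001, 0.738, 0.674, 0.0]
contact_force: [1.5, -0.6, 1.1]
finger_gap: 0.0511
```

```bash
python3 - <<'E'
from h import *
p=bot.camera_params('wrist');i=bot.snapshot('wrist');cv2.imwrite('pics/w18.png',i);i=i.astype(int)
o=bot.get_obs();print(o['clock'],o['position'],o['finger_gap'])
m=((i[...,2]>150)&(i[...,1]<70)&(i[...,0]<70)); ys,xs=np.nonzero(m); print(xs.min(),xs.max(),ys.min(),ys.max())
print(atz(p,(xs.min()+xs.max())/2,(ys.min()+ys.max())/2,.108))
E
```

```text
29.05 [ 0.47220425 -0.33562639  0.13427398] 0.05138984408140548
256 292 222 261
[ 0.46800081 -0.33573457  0.108     ]
```

View pics/w18.png

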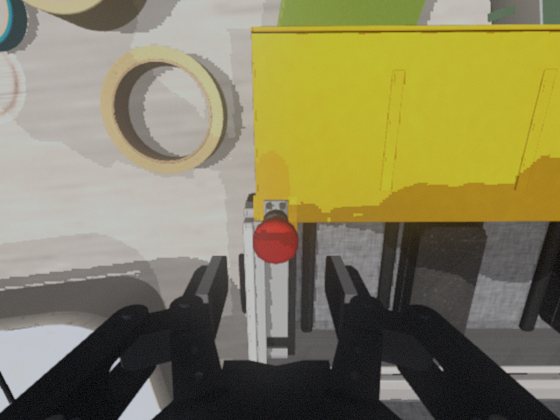

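Emit:
{"op": "jog_arm", "data": {
  "commands": [
    {"dx": -1.5, "dy": 0, "dz": -20, "turn": 0},
    {"dx": -1.5, "dy": 0, "dz": -40, "turn": 0},
    {"dx": -1.5, "dy": 0, "dz": -51, "turn": 0},
    {"dx": -1.5, "dy": 0, "dz": -51, "turn": 0}
  ]
}}

```text
clock: 29.45
position: [0.4695, -0.3347, 0.0806]
eef_rot: [-0.0, 0.739, 0.674, 0.0]
contact_force: [-0.4, 0.4, 0.4]
finger_gap: 0.0514
```

Emit:
{"op": "jog_arm", "data": {
  "commands": [
    {"dx": 0, "dy": 0, "dz": 0, "turn": 0},
    {"dx": 0, "dy": 0, "dz": 0, "turn": 0},
    {"dx": 0, "dy": 0, "dz": 0, "turn": 0},
    {"dx": 0, "dy": 0, "dz": 0, "turn": 0}
  ],
  "jaw": 1.0
}}

```text
clock: 29.85
position: [0.4702, -0.3357, 0.0825]
eef_rot: [0.001, 0.739, 0.674, -0.0]
contact_force: [-0.6, 0.7, 6.5]
finger_gap: 0.0275
```

Emit:
{"op": "jog_arm", "data": {
  "commands": [
    {"dx": 0, "dy": 0, "dz": 2, "turn": 0},
    {"dx": 6, "dy": -0.5, "dz": 2, "turn": 0},
    {"dx": 14, "dy": -1.3, "dz": 2, "turn": 0},
    {"dx": 24, "dy": -2.2, "dz": 2, "turn": 0},
    {"dx": 34, "dy": -3.1, "dz": 2, "turn": 0},
    {"dx": 44, "dy": -4, "dz": 2, "turn": 0},
    {"dx": 54, "dy": -4.9, "dz": 2, "turn": 0},
    {"dx": 64, "dy": -5.8, "dz": 2, "turn": 0},
    {"dx": 74, "dy": -6.7, "dz": 2, "turn": 0},
    {"dx": 84, "dy": -7.6, "dz": 2, "turn": 0},
    {"dx": 94, "dy": -8.5, "dz": 2, "turn": 0},
    {"dx": 102, "dy": -9.2, "dz": 2, "turn": 0}
  ]
}}

```text
clock: 31.05
position: [0.5698, -0.3441, 0.0826]
eef_rot: [-0.002, 0.739, 0.674, -0.002]
contact_force: [-12.0, 0.5, 3.9]
finger_gap: 0.0274
```

Emit:
{"op": "jog_arm", "data": {
  "commands": [
    {"dx": 6, "dy": -0.5, "dz": 0, "turn": 0},
    {"dx": 12, "dy": -1.1, "dz": 0, "turn": 0},
    {"dx": 17, "dy": -1.6, "dz": 0, "turn": 0},
    {"dx": 20, "dy": -1.8, "dz": 0, "turn": 0},
    {"dx": 21.5, "dy": -1.9, "dz": 0, "turn": 0},
    {"dx": 21.5, "dy": -1.9, "dz": 0, "turn": 0}
  ]
}}

```text
clock: 31.65
position: [0.5918, -0.346, 0.0815]
eef_rot: [-0.001, 0.739, 0.674, -0.001]
contact_force: [-5.9, -5.3, -7.9]
finger_gap: 0.0272
```

Emit:
{"op": "jog_arm", "data": {
  "commands": [
    {"dx": 1.5, "dy": 0, "dz": 0, "turn": 0},
    {"dx": 1.5, "dy": 0, "dz": -3, "turn": 0},
    {"dx": 1.5, "dy": 0, "dz": -6, "turn": 0},
    {"dx": 1.5, "dy": 0, "dz": -8, "turn": 0},
    {"dx": 1.5, "dy": 0, "dz": -8, "turn": 0}
  ]
}}

```text
clock: 32.15
position: [0.5921, -0.346, 0.0754]
eef_rot: [-0.002, 0.739, 0.674, -0.002]
contact_force: [-17.0, -0.5, 7.5]
finger_gap: 0.0272
```

Emit:
{"op": "jog_arm", "data": {
  "commands": [
    {"dx": 0, "dy": 0, "dz": 0, "turn": 0},
    {"dx": -1, "dy": 0, "dz": 0, "turn": 0},
    {"dx": -1, "dy": 0, "dz": 0, "turn": 0},
    {"dx": -1, "dy": 0, "dz": 0, "turn": 0},
    {"dx": -1, "dy": 0, "dz": 20, "turn": 0},
    {"dx": -1, "dy": 0, "dz": 50, "turn": 0},
    {"dx": -1, "dy": 0, "dz": 50, "turn": 0},
    {"dx": -1, "dy": 0, "dz": 50, "turn": 0}
  ],
  "jaw": 0.4
}}

```text
clock: 32.95
position: [0.5942, -0.3463, 0.1258]
eef_rot: [0.001, 0.739, 0.674, 0.0]
contact_force: [0.6, 0.4, -0.6]
finger_gap: 0.0513
```

```bash
python3 - <<'E'
from h import *
p=bot.camera_params('wrist');i=bot.snapshot('wrist');cv2.imwrite('pics/w19.png',i);np.save('pics/w19.npy',p,allow_pickle=True)
o=bot.get_obs();print(o['clock'],o['position'],o['finger_gap'])
crop(bot.snapshot('side'),200,80,340,220,5,'pics/s19.png')
i=i.astype(int);m=((i[...,2]>150)&(i[...,1]<70)&(i[...,0]<70)); ys,xs=np.nonzero(m); print(xs.min(),xs.max(),ys.min(),ys.max())
E
```

```text
33.0 [ 0.59367721 -0.34588936  0.12446024] 0.051355367994306435
257 294 221 260
```

View pics/w19.png

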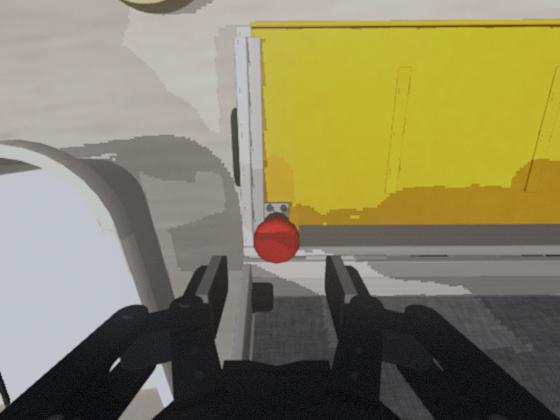

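View pics/s19.png

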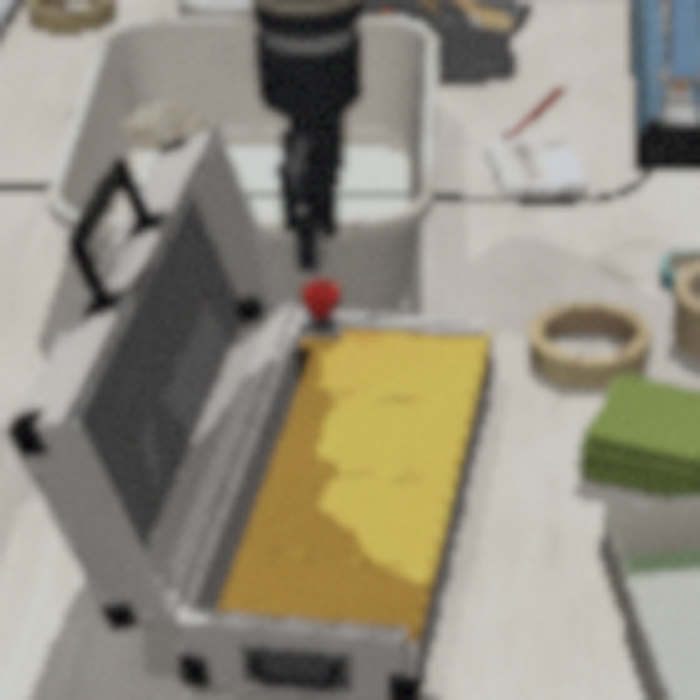

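Emit:
{"op": "jog_arm", "data": {
  "commands": [
    {"dx": -10, "dy": 0, "dz": 48, "turn": 0},
    {"dx": -30, "dy": 0, "dz": 92, "turn": 0},
    {"dx": -50, "dy": 0, "dz": 135, "turn": 0},
    {"dx": -70, "dy": 0, "dz": 175, "turn": -4},
    {"dx": -70, "dy": 20, "dz": 205, "turn": -12},
    {"dx": -70, "dy": 50, "dz": 215, "turn": -20},
    {"dx": -70, "dy": 80, "dz": 215, "turn": -28},
    {"dx": -70, "dy": 110, "dz": 215, "turn": -36},
    {"dx": -70, "dy": 140, "dz": 215, "turn": -44},
    {"dx": -70, "dy": 162, "dz": 215, "turn": -52},
    {"dx": -70, "dy": 162, "dz": 215, "turn": -60},
    {"dx": -70, "dy": 162, "dz": 215, "turn": -68}
  ],
  "jaw": 0.5
}}

```text
clock: 34.25
position: [0.5235, -0.183, 0.3388]
eef_rot: [-0.0, 0.99, 0.144, -0.0]
contact_force: [-0.7, 0.7, 0.2]
finger_gap: 0.0428
```

Emit:
{"op": "jog_arm", "data": {
  "commands": [
    {"dx": 0, "dy": 0, "dz": 0, "turn": -8},
    {"dx": 0, "dy": 0, "dz": 0, "turn": -16},
    {"dx": 40, "dy": 0, "dz": 0, "turn": -22},
    {"dx": 80, "dy": 0, "dz": -10, "turn": -22},
    {"dx": 120, "dy": 0, "dz": -15, "turn": -22},
    {"dx": 160, "dy": 0, "dz": -20, "turn": -22},
    {"dx": 190, "dy": 0, "dz": -30, "turn": -22},
    {"dx": 190, "dy": 0, "dz": -40, "turn": -22},
    {"dx": 190, "dy": 0, "dz": -40, "turn": -22}
  ]
}}

```text
clock: 35.15
position: [0.7137, -0.1837, 0.2942]
eef_rot: [-0.001, 0.999, -0.045, -0.003]
contact_force: [-0.0, -1.1, -0.1]
finger_gap: 0.0428
```

```bash
python3 - <<'E'
from h import *
p=bot.camera_params('wrist');i=bot.snapshot('wrist');cv2.imwrite('pics/w20.png',i)
o=bot.get_obs();print(o['clock'],o['position'],o['eef_rot'],o['finger_gap'])
crop(bot.snapshot('side'),180,60,340,220,4,'pics/s20.png')
for f in ('s6','s19'):
    a=cv2.imread(f'pics/{f}.png').astype(int);m=(a[...,2]>150)&(a[...,1]<70);ys,xs=np.nonzero(m);print(f,xs.mean(),ys.mean(),ys.min(),ys.max())
E
```

```text
35.2 [ 0.71319793 -0.18371881  0.29723167] [-7.51853448e-04  9.98960125e-01 -4.55481824e-02 -1.86186471e-03] 0.04269602520833231<stdin>:6: RuntimeWarning: Mean of empty slice.
  ret = ret.dtype.type(ret / rcount)
Traceback (most recent call last):
ValueError: zero-size array to reduction operation minimum which has no identity
```

View pics/w20.png

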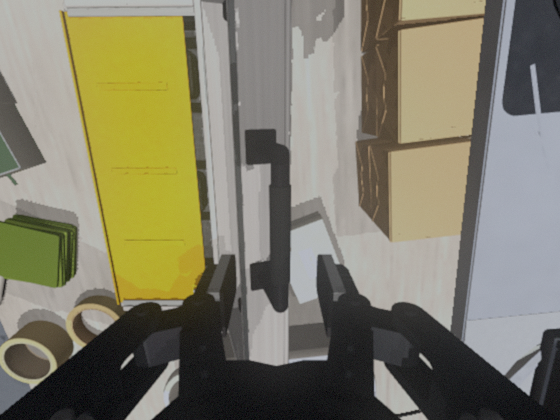

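View pics/s20.png

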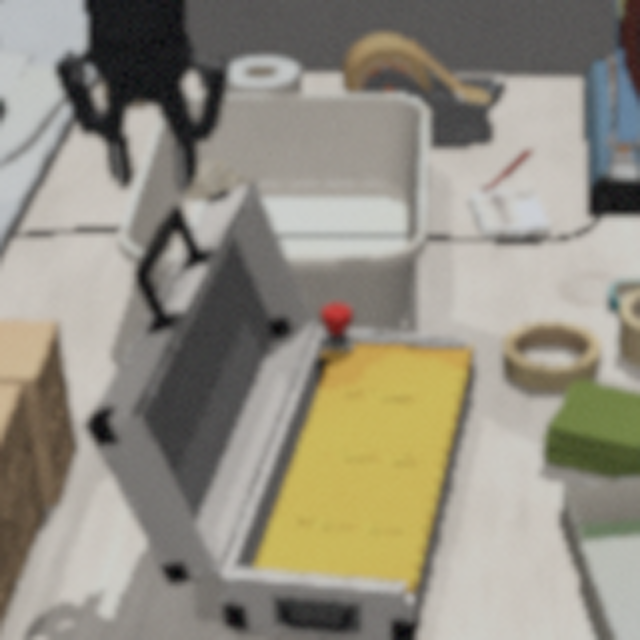

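Emit:
{"op": "jog_arm", "data": {
  "commands": [
    {"dx": 1, "dy": 0, "dz": -20, "turn": 0},
    {"dx": 1, "dy": 0, "dz": -45, "turn": 0},
    {"dx": 1, "dy": 0, "dz": -64, "turn": 0},
    {"dx": 1, "dy": 0, "dz": -64, "turn": 0},
    {"dx": 1, "dy": 0, "dz": -64, "turn": 0}
  ]
}}

```text
clock: 35.75
position: [0.7141, -0.1841, 0.2381]
eef_rot: [0.0, 0.999, -0.046, 0.001]
contact_force: [-0.9, 0.5, 0.7]
finger_gap: 0.0425
```

Emit:
{"op": "jog_arm", "data": {
  "commands": [
    {"dx": 0, "dy": 0, "dz": 0, "turn": 0},
    {"dx": 0, "dy": 0, "dz": 0, "turn": 0},
    {"dx": 0, "dy": 0, "dz": 0, "turn": 0},
    {"dx": 0, "dy": 0, "dz": 0, "turn": 0},
    {"dx": 0, "dy": 0, "dz": 0, "turn": 0}
  ],
  "jaw": 1.0
}}

```text
clock: 36.25
position: [0.7157, -0.1844, 0.2377]
eef_rot: [0.001, 0.999, -0.046, 0.002]
contact_force: [4.3, -0.4, 5.7]
finger_gap: 0.0097
```

```bash
python3 - <<'E'
import cv2,numpy as np
for f in ('s6','s19'):
    a=cv2.imread(f'pics/{f}.png').astype(int);m=(a[...,2]-a[...,1]>90)&(a[...,2]-a[...,0]>90);m[:,:250]=0;m[:,400:]=0;m[330:]=0;m[:250]=0
    ys,xs=np.nonzero(m);print(f,len(xs),xs.mean(),ys.mean(),ys.min(),ys.max())
p0=.0997
for t in np.arange(1.9,-.05,-.1):
    s=201*(-np.cos(p0+1.9)+np.cos(p0+t)); z=201*(np.sin(p0+t)-np.sin(p0+1.9))
    print(round(t,2),round(-s*.996,1),round(s*.0895,1),round(z,1))
E
```

```text
s6 343 318.3411078717201 295.466472303207 287 306
s19 378 320.8492063492063 293.74074074074076 286 303
1.9 -0.0 0.0 0.0
1.8 -18.6 1.7 7.4
1.7 -37.8 3.4 13.0
1.6 -57.5 5.2 16.5
1.5 -77.5 7.0 18.1
1.4 -97.5 8.8 17.7
1.3 -117.3 10.5 15.3
1.2 -136.9 12.3 10.9
1.1 -155.9 14.0 4.5
1.0 -174.1 15.6 -3.7
0.9 -191.5 17.2 -13.7
0.8 -207.7 18.7 -25.4
0.7 -222.8 20.0 -38.6
0.6 -236.4 21.2 -53.4
0.5 -248.5 22.3 -69.4
0.4 -259.0 23.3 -86.5
0.3 -267.7 24.1 -104.6
0.2 -274.5 24.7 -123.5
0.1 -279.5 25.1 -142.9
-0.0 -282.5 25.4 -162.8
```

Emit:
{"op": "jog_arm", "data": {
  "commands": [
    {"dx": -8, "dy": 0.7, "dz": 3, "turn": 0},
    {"dx": -18.5, "dy": 1.7, "dz": 7.4, "turn": 0},
    {"dx": -38, "dy": 3.4, "dz": 13, "turn": 0},
    {"dx": -57.5, "dy": 5.2, "dz": 16.5, "turn": 0},
    {"dx": -77.5, "dy": 7, "dz": 18, "turn": 0},
    {"dx": -97.5, "dy": 8.8, "dz": 17.7, "turn": 0},
    {"dx": -117, "dy": 10.5, "dz": 15.3, "turn": 0},
    {"dx": -137, "dy": 12.3, "dz": 11, "turn": 0},
    {"dx": -156, "dy": 14, "dz": 4.5, "turn": 0},
    {"dx": -174, "dy": 15.6, "dz": -3.7, "turn": 0}
  ]
}}

```text
clock: 37.25
position: [0.541, -0.1693, 0.2334]
eef_rot: [0.001, 0.999, -0.046, 0.002]
contact_force: [3.6, -4.4, 1.6]
finger_gap: 0.0092
```

Emit:
{"op": "jog_arm", "data": {
  "commands": [
    {"dx": -17, "dy": 1.6, "dz": -10, "turn": 0},
    {"dx": -33.5, "dy": 3.1, "dz": -21.7, "turn": 0},
    {"dx": -48.5, "dy": 4.4, "dz": -35, "turn": 0},
    {"dx": -62, "dy": 5.6, "dz": -49.7, "turn": 0},
    {"dx": -74.5, "dy": 6.7, "dz": -65.7, "turn": 0},
    {"dx": -85, "dy": 7.7, "dz": -83, "turn": 0},
    {"dx": -93.5, "dy": 8.5, "dz": -101, "turn": 0},
    {"dx": -100.5, "dy": 9.1, "dz": -120, "turn": 0},
    {"dx": -103, "dy": 9.3, "dz": -130, "turn": 0}
  ]
}}

```text
clock: 38.15
position: [0.438, -0.1602, 0.1019]
eef_rot: [0.001, 0.999, -0.046, 0.001]
contact_force: [1.9, -4.2, 0.8]
finger_gap: 0.0095
```

Nearly shut; finish the arc gently.

Emit:
{"op": "jog_arm", "data": {
  "commands": [
    {"dx": -2, "dy": 0.2, "dz": -8, "turn": 0},
    {"dx": -3.5, "dy": 0.3, "dz": -16, "turn": 0},
    {"dx": -4.5, "dy": 0.4, "dz": -23, "turn": 0},
    {"dx": -5, "dy": 0.5, "dz": -28, "turn": 0},
    {"dx": -5.3, "dy": 0.5, "dz": -31, "turn": 0},
    {"dx": -5.3, "dy": 0.5, "dz": -31, "turn": 0}
  ]
}}

```text
clock: 38.75
position: [0.4337, -0.16, 0.0764]
eef_rot: [0.002, 0.999, -0.046, 0.002]
contact_force: [-13.1, 6.3, 41.3]
finger_gap: 0.0097
```

Emit:
{"op": "jog_arm", "data": {
  "commands": [
    {"dx": 0, "dy": 0, "dz": 3, "turn": 0},
    {"dx": 0, "dy": 0, "dz": 3, "turn": 0},
    {"dx": 0, "dy": 0, "dz": 3, "turn": 0}
  ]
}}

```text
clock: 39.05
position: [0.4336, -0.1599, 0.0766]
eef_rot: [0.001, 0.999, -0.046, 0.002]
contact_force: [-2.2, -0.5, 16.7]
finger_gap: 0.0093
```

Emit:
{"op": "jog_arm", "data": {
  "commands": [
    {"dx": 0, "dy": 0, "dz": 0, "turn": 0},
    {"dx": 0, "dy": 0, "dz": 0, "turn": 0},
    {"dx": 0, "dy": 0, "dz": 0, "turn": 0},
    {"dx": 0, "dy": 0, "dz": 20, "turn": 0},
    {"dx": 0, "dy": 0, "dz": 60, "turn": 0},
    {"dx": -10, "dy": 0, "dz": 110, "turn": 0},
    {"dx": -10, "dy": -30, "dz": 160, "turn": 0},
    {"dx": -10, "dy": -60, "dz": 210, "turn": 0},
    {"dx": -10, "dy": -60, "dz": 250, "turn": 0},
    {"dx": -10, "dy": -60, "dz": 250, "turn": 0},
    {"dx": -10, "dy": -60, "dz": 250, "turn": 0}
  ],
  "jaw": 0.53
}}

```text
clock: 40.15
position: [0.4227, -0.2193, 0.3252]
eef_rot: [0.001, 0.999, -0.046, 0.001]
contact_force: [-0.7, 0.4, -1.0]
finger_gap: 0.0401
```

```bash
python3 - <<'E'
from h import *
p=bot.camera_params('wrist');i=bot.snapshot('wrist');cv2.imwrite('pics/w21.png',i)
o=bot.get_obs();print(o['clock'],o['position'],o['eef_rot'],o['finger_gap'])
s=bot.snapshot('side');cv2.imwrite('pics/s21f.png',s);crop(s,220,120,360,230,5,'pics/s21.png')
a=cv2.imread('pics/side0.png').astype(int)[150:220,230:300];b=s.astype(int)[150:220,230:300];print(np.abs(a-b).mean(),(np.abs(a-b).max(2)>60).sum())
E
```

```text
40.2 [ 0.42231265 -0.21860264  0.3235038 ] [-2.56892585e-04  9.98953735e-01 -4.57310543e-02 -2.02473014e-04] 0.0398139453904803
3.925442176870748 93
```

View pics/w21.png

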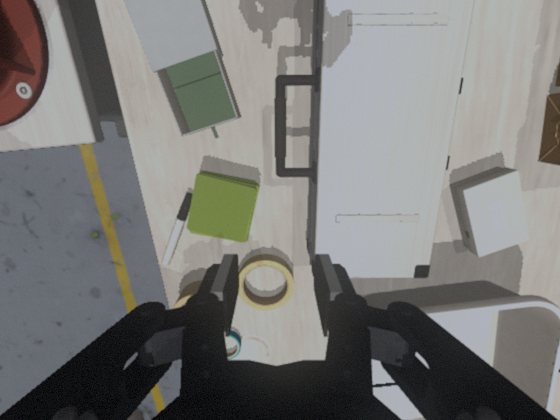

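View pics/s21.png

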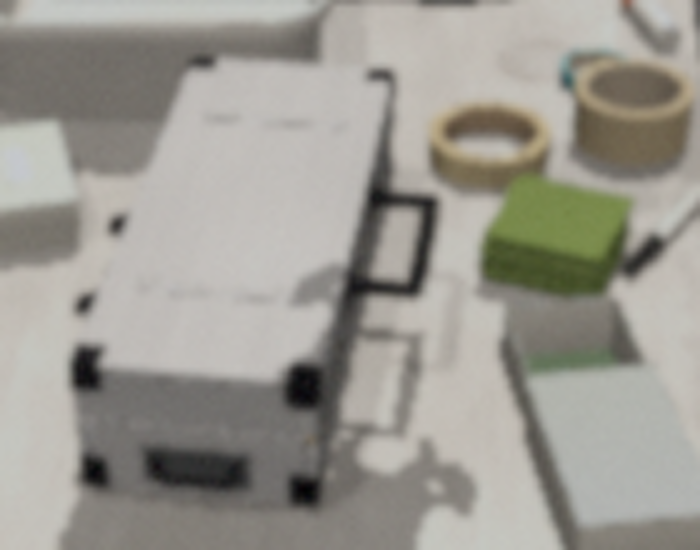

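View pics/s21f.png

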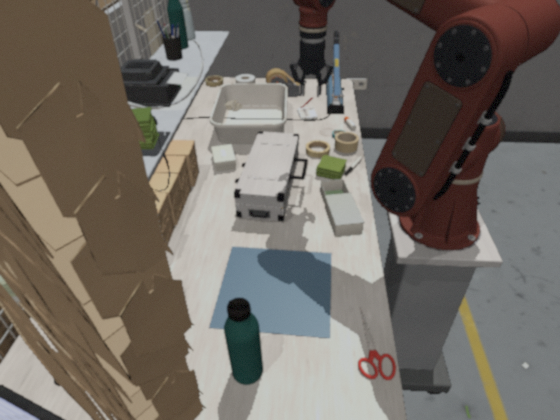

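The lid is shut: it matches the first side view pixel for pixel. The mat is empty and the coasters, flask and tape haven't moved. Handing in.

```bash
python3 - <<'E'
from station import bot
print(bot.finish_job())
E
```

```text
the job is handed in; nothing more can be done
None
```

The job is done and handed in at about 40 s on the robot's clock. Only two packs were there. I opened the lid onto its stop, pulled the knob up and slid the cover fully open. I then laid one pack flat in bay 1 and the other in bay 3, slid the cover shut with its pin down, and closed the lid.

**Last checks:**
- **Packs:** the overhead picture showed both lying flat between the ribs and clear of the cover. The second pack had been knocked about 3 cm aside before I gripped it, so I measured its position again first.
- **Cover and pin:** with the cover shut again, the knob was back where it started in the side view, to within about half a pixel. I did not tug the cover to prove it was locked.
- **Lid and other items:** in the side view the lid looks as it did when shut at the start. The mat is empty, and the coasters, flask and tape look unmoved.

**What disagreed:**
- **Bay position:** the bays sit about 10 mm to the left of the case's centre line, so I placed the packs by the ribs I measured.
- **Closing force:** the wrist force read 41 N for a moment as the lid met its seat. That load came through the fingers on the handle, so I don't think it counts against the 40 N limit, which covers the arm and the gripper's body. It was well below the 120 N wrist limit.

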